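# Pin a rim lock under the bar of a sloping jig

### The job

Lay the rim lock flat on the sloping deck of the jig, its turn-knob facing out and the long side of its case resting across both pegs, about midway between them (its bolt may point to either side). Then swing the steel bar over it until the bar's eye is fully home in the fork, take the slim pin from the stand and push it through fork and eye until its collar seats, and let go of everything. Leave the stout pin, the padlock and the nut where they are.

Things in the scene. Friction and masses are not known exactly. Their poses are not given: they have to be found in the camera images.
- deck: sloping plywood deck of the jig, 195 mm up the slope, 230 mm wide, 16 mm thick, tilted 25 degrees with its upper face toward the robot; origin at the centre of that face, about 86 mm above the bench; x points up the slope (away from the robot), y across it to the left, z square out of the face. The jig is fixed to the bench
- lock_seat (a point): where the lock's case centre belongs: deck x = -18, y = 0, z = 12 mm. The two steel pegs, 12 mm in diameter and 16 mm high, stand just below it at deck x = -38, y = +50 and -50 mm; the lock lies with its long axis across the slope, touching their uphill side
- lock_case (a point): centre of the case of the loose zinc rim lock, 0.27 to 0.5 kg: case 28 mm (x) by 140 mm (y) by 24 mm (z, up as it lies on the bench). A bolt 12 mm wide sticks 28 mm out of its -y end; a round turn-knob, 24 mm in diameter, stands on its upper face 30 mm toward +y from this point, its top 25 mm above this point
- bar (a joint): angle of the steel swing bar (rad): 0 = eye home in the fork against its web, bar straight down the slope; grows as it swings out to the left (deck +y), at most 1.75. A point of the bar at distance r from the pivot lies at pivot + r * (-cos q, sin q, 0) in the deck's axes. Friction of 0.15 N m holds it where it is left
- bar_pivot (a point): the bar's pivot axis (along the deck's z) at the bar's mid-thickness: deck x = 78, y = -55, z = 49 mm. The bar is 22 mm wide and 10 mm thick, its upper face 54 mm above the deck; the pivot bolt stands 6 mm higher; the eye, 35 mm square with a 15 mm hole, is 156 mm from the pivot
- bar_knob (a point): middle of the black grip on the bar, a cylinder 16 mm in diameter and 34 mm high that stands square to the deck, 88 mm from the pivot; this point is 17 mm above the bar's upper face and 22 mm above the level of bar_pivot
- fork_mouth (a point): centre of the hole in the fork's upper face: deck x = -78, y = -55, z = 64 mm. The fork is two steel plates, 36 mm square and 8 mm thick (34 to 42 and 56 to 64 mm above the deck), joined by a web on the right (-y); their holes are 15 mm in diameter along the deck's z, in line with the bar's eye when it is home; 34 mm free below
- pin_knob (a point): middle of the knob of the slim pin: loose steel, 90 g, knob 20 mm in diameter, 28 mm high; z along the pin, away from its tip. Under the knob a collar 26 mm wide, 4 mm thick, then a 12 mm shank 46 mm long, its last 10 mm tapered to 6 mm. It hangs upright in a fixed wooden stand, 50 by 150 mm and 60 mm high, with two holes 80 mm apart
- pin_collar (a point): centre of the underside of the slim pin's collar (18 mm below pin_knob along the pin); z as pin_knob; lies on fork_mouth when the pin is seated
- stout_pin_knob (a point): middle of the knob of the other, stout pin in the stand: knob 32 mm in diameter, shank 16 mm, too thick for the fork; to be left alone
- padlock_mid (a point): middle of the body of a small brass padlock lying loose on the bench, 59 by 38 by 13 mm; to be left alone
- nut_mid (a point): middle of a large loose hexagon nut, 35 by 30 by 16 mm; to be left alone

How it is judged (in metres and radians):
On the way, in this order (a step that is already met when the one before it is completed fails the run):
1. the lock lies flat on the deck, against both pegs (x of lock_case in the frame of deck between -0.026 and -0.006 m and y of lock_case in the frame of deck between -0.022 and 0.022 m and z of lock_case in the frame of deck between 0.006 and 0.018 m and angle between the y axis of lock_case and the y axis of deck, either way round below 0.15 rad and angle between the z axis of lock_case and the z axis of deck, either way round below 0.12 rad and angle between lock_case's own z axis and vertical below 0.8 rad), for 0.2 s.
2. with the lock in place, the bar is swung home into the fork (all of step 1 and value of joint bar below 0.03 rad), for 0.2 s.
3. the slim pin is through fork and eye and its collar is seated (all of step 2 and distance between pin_collar and fork_mouth below 0.005 m and angle between the z axis of pin_collar and the z axis of deck, either way round below 0.12 rad and z of pin_knob in the frame of deck above 0.07 m), for 0.2 s.
At the end, for the whole second after the job is handed in: Lock flat on the deck, knob out: case centre -26 to -6 mm in deck x, within 22 mm of midway, square within 0.15 rad. Bar within 0.03 rad of home. Slim pin collar within 5 mm of the fork mouth centre, pin within 0.12 rad of the hole axis (all of step 3); the robot touches nothing.
It fails at once if the stout pin was moved more than 30 mm (distance of stout_pin_knob from where it was at the start of the episode above 0.03 m).
It fails at once if the padlock was moved more than 30 mm (distance of padlock_mid from where it was at the start of the episode above 0.03 m).
It fails at once if the nut was moved more than 30 mm (distance of nut_mid from where it was at the start of the episode above 0.03 m).
It also fails if it takes over 72 s, if anything falls off the work surface, if the arm or the gripper's body presses on something with over 40 N, if the wrist force passes 120 N, or if a joint passes its speed limit or range.

### The arm

A 6-joint arm with a two-finger parallel gripper is mounted at the origin on a cart in front of the work surface, level with it; the furniture and walls round the work are solid. World frame = base frame: x ahead of the robot, y to its left, z up, the work surface at z = 0. Lengths are in mm, angles in rad, forces in N, time in s.
With the tool pointing down it reaches from about 375 to 925 mm from the base axis. Payload 5.7 kg.
Tool frame: the origin (TCP) lies midway between the tips of the shut fingers; the grasp point (between the pads) lies 19 mm behind it (robot.tcp_to_grasp is the distance from the TCP to the grasp point, in mm); z points along the fingers, y is the direction in which the jaws open and shut (so a half turn about z gives the same grasp; the last joint's range is limited). The gripper opens to 85 mm and grips with 20 to 120 N. Pads are 22 mm wide; open, the fingers measure 114 mm over their backs; the gripper's body (76 mm by 85 mm) begins 54 mm behind the grasp point. The pads swing forward as they close: fully open they stand 13 mm farther back than shut.
Start: joints at [1.041, 0.359, 1.51, -0, 1.272, -0.115], TCP at [241.794, 549.089, 231.267] pointing down, gripper open.
Joint ranges: [-2.97, 2.97], [-1.01, 2.36], [0.21, 2.38], [-0.96, 4.11], [0.2, 2.71], [-2.98, 2.98]. Speed limits (rad/s): [2.39, 2.39, 3.14, 3.14, 3.14, 3.14].

### API

Orientations are given as a unit quaternion [w, x, y, z].
In Python, from plant import robot gives the robot as it stands. The module is installed in compiled form; this text tells all that it offers.
- The arm moves only by the tool apply_moves, never from a script. Its argument "series" is a list of rows, each a list of 3 entries, a list of its own where there are three numbers: the gripper's target within -1 to 1 (shut at 1, half-way at 0, fully open at -1), then the shift along the tool's x, y, z in mm, then the turn, a rotation vector about the tool's x, y, z in degrees. A call has 1 to 10 rows; each row shifts and turns the commanded pose from where the row before left it, along the tool's axes as they then stand; what a row does not reach is not made up. A row lasts 1/8 s, in which the tool goes at most 62.5 mm and 10.7 degrees, less where a joint would pass 70% of its speed; a pose out of reach is approached as far as the arm can. A call is refused whole if a number of a shift passes 62.5 or a number of a turn 10.7, either way. A call with a gripper value outside its range is refused whole. The fingers move at their own pace and stop on an object; "newtons" is the grip in N (left out, the last holds). Time passes only in rows, so rows that do not move let the fingers close. It gives the time, the measured TCP pose, the force and the opening at its end, in the units of the state.
- robot.get_obs(): the state, without advancing time (a new reading comes with each control period).
- robot.snapshot(name): name is "scene" or "top" or "wrist"; returns a dict with "color" (420x560x3 uint8, red, green, blue), "intrinsics" (3x3 intrinsics, pixels), "extrinsics" (4x4, takes a point from world to camera coordinates). Camera axes: x right, y up, looking along -z (the intrinsics and any distortion apply to the point x, -y, -z); pixel columns grow to the right and rows downward; lengths in mm; the calibration is good to about 2 mm. A picture is of the moment at which its call begins. There is no depth.
- robot.finish_job(): hands the job in, once; it reports no verdict.
The state is a dict: "clock": time; "joint_pos": joint angles; "dq": joint speeds; "joint_efforts": joint torques, N m; "eef_pos": TCP position; "tool_rot": TCP orientation; "wrist_force": force on the tool from outside, world axes, zero at the start; "moment": the same for the moment, N m; "gripper_width": finger opening in mm.
Only numpy, scipy, OpenCV 4.12 (cv2) and the standard library are available. Lean on these libraries where they do the work, as an engineer would, in place of code of your own. Each camera call takes 0.05 s, during which the arm holds its last target.

## Working session

There is one attempt and no reset: what is moved stays moved. The work goes in short steps, Python scripts to look and compute and a tool call to move; the robot and the scene stay as the last step left them, time stands still between calls to the robot, and variables do not carry over. Pictures are saved under pics/ and viewed, and the job is handed in when it is done.

Besides the shell and the picture viewer there is one more tool, called as name(argument=value, ...) on one line, values as JSON. apply_moves: Moves the arm, as the interface text tells. Its arguments: {"type":"object","properties":{"series":{"type":"array","items":{"type":"array"}},"newtons":{"type":"number"}},"required":["series"]}

```bash
mkdir -p pics
cat > h.py <<'E'
import numpy as np, cv2, json
from plant import robot
def snap(name, fn):
    s=robot.snapshot(name); cv2.imwrite('pics/'+fn+'.png', s['color'][:,:,::-1])
    np.savez('pics/'+fn+'.npz', color=s['color'],K=s['intrinsics'],E=s['extrinsics'])
    return s
def load(fn):
    d=np.load('pics/'+fn+'.npz'); return d['color'],d['K'],d['E']
def ray(fn,u,v):
    c,K,E=load(fn); E=np.array(E)
    d=np.linalg.inv(K)@np.array([u,v,1.]); d=np.array([d[0],-d[1],-d[2]])
    R=E[:3,:3]; o=-R.T@E[:3,3]; d=R.T@d
    return o,d/np.linalg.norm(d)
def onz(fn,u,v,z):
    o,d=ray(fn,u,v); return o+d*(z-o[2])/d[2]
def tri(*obs):
    A=np.zeros((3,3));b=np.zeros(3);rs=[ray(*o) for o in obs]
    for o,d in rs:
        P=np.eye(3)-np.outer(d,d);A+=P;b+=P@o
    x=np.linalg.solve(A,b)
    return x,[round(float(np.linalg.norm((np.eye(3)-np.outer(d,d))@(x-o))),2) for o,d in rs]
def proj(fn,X):
    c,K,E=load(fn); p=(E@np.r_[X,1])[:3]; p=np.array([p[0],-p[1],-p[2]]); q=K@p; return q[:2]/q[2]
E
python3 - <<'E'
from h import *
np.set_printoptions(precision=2,suppress=True)
for n in ['scene','top','wrist']:
    s=snap(n,n+'0'); print(n,s.keys(),s['intrinsics'],s['extrinsics'])
print(robot.get_obs())
E
```

```text
scene dict_keys(['color', 'intrinsics', 'extrinsics']) [[416.65   0.   278.31]
 [  0.   416.65 207.44]
 [  0.     0.     1.  ]] [[   0.81   -0.58    0.   -474.06]
 [   0.36    0.51    0.78 -297.6 ]
 [  -0.45   -0.63    0.63 -803.49]
 [   0.      0.      0.      1.  ]]
top dict_keys(['color', 'intrinsics', 'extrinsics']) [[387.66   0.   282.79]
 [  0.   387.66 214.17]
 [  0.     0.     1.  ]] [[   0.02   -1.     -0.01  -24.37]
 [   1.      0.02    0.09 -589.98]
 [  -0.09   -0.01    1.   -998.5 ]
 [   0.      0.      0.      1.  ]]
wrist dict_keys(['color', 'intrinsics', 'extrinsics']) [[330.8    0.   276.27]
 [  0.   330.8  207.75]
 [  0.     0.     1.  ]] [[   0.4     0.92   -0.   -600.29]
 [  -0.88    0.39   -0.27   34.2 ]
 [  -0.24    0.11    0.96 -377.92]
 [   0.      0.      0.      1.  ]]
{'clock': 0.15, 'joint_pos': array([ 1.04,  0.36,  1.51,  0.  ,  1.27, -0.12]), 'dq': array([ 0., -0., -0., -0.,  0.,  0.]), 'joint_efforts': array([  0.  , -52.8 , -27.89,  -0.  ,   0.01,   0.  ]), 'eef_pos': array([241.52, 548.66, 230.6 ]), 'tool_rot': array([-0.  ,  0.21,  0.98, -0.  ]), 'wrist_force': array([-0.16,  0.11, -0.18]), 'moment': array([-0.02, -0.03,  0.  ]), 'gripper_width': 85.0671471894713}
```

View pics/scene0.png

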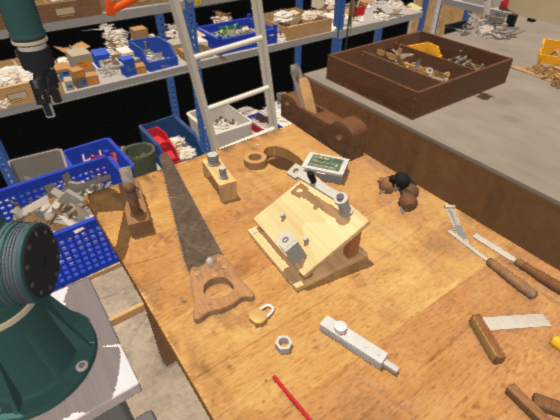

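View pics/top0.png

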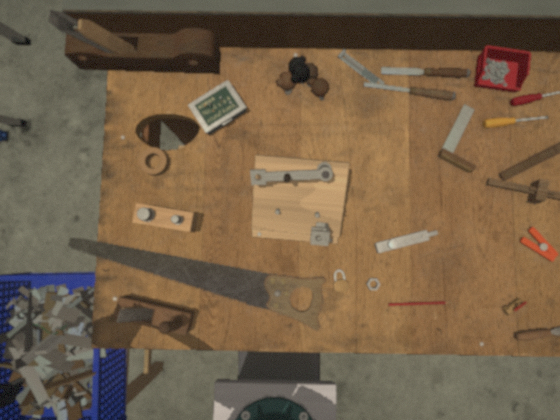

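View pics/wrist0.png

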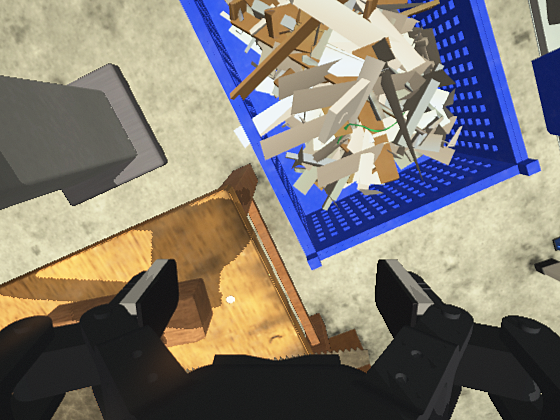

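Run:
```python
from h import *
for fn,(x,y,w,h),o in [('top0',(240,145,120,110),'t_deck'),('top0',(120,190,100,60),'t_stand'),('top0',(360,215,100,75),'t_lock'),('scene0',(240,150,140,150),'s_deck'),('scene0',(190,140,70,70),'s_stand'),('scene0',(310,305,100,80),'s_lock')]:
    c=load(fn)[0][y:y+h,x:x+w]; k=min(800//w,600//h)
    cv2.imwrite('pics/'+o+'.png',cv2.resize(c,None,fx=k,fy=k,interpolation=cv2.INTER_CUBIC)[:,:,::-1]);print(o,x,y,k)
```

```text
t_deck 240 145 5
t_stand 120 190 8
t_lock 360 215 8
s_deck 240 150 4
s_stand 190 140 8
s_lock 310 305 7
```

View pics/t_deck.png

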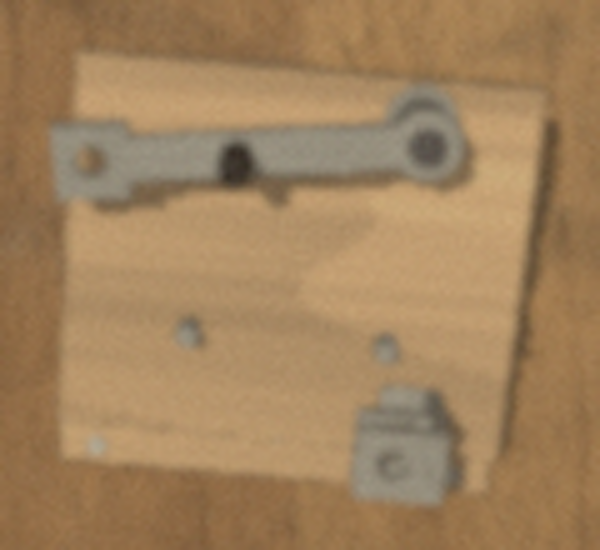

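View pics/t_stand.png

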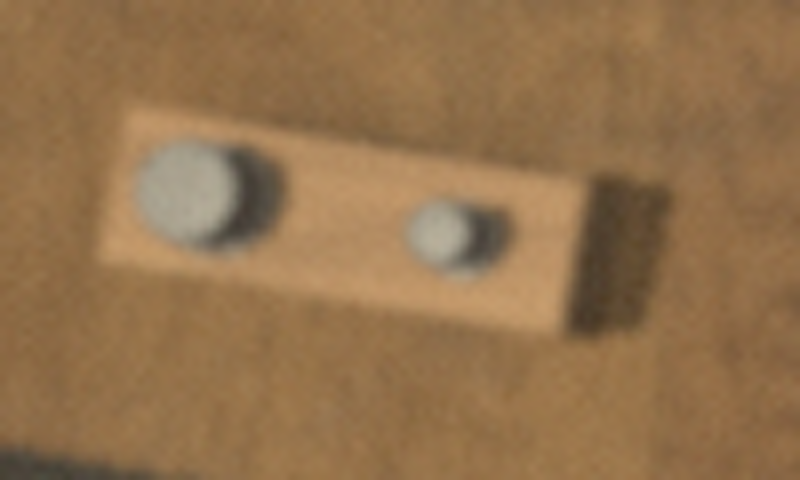

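View pics/t_lock.png

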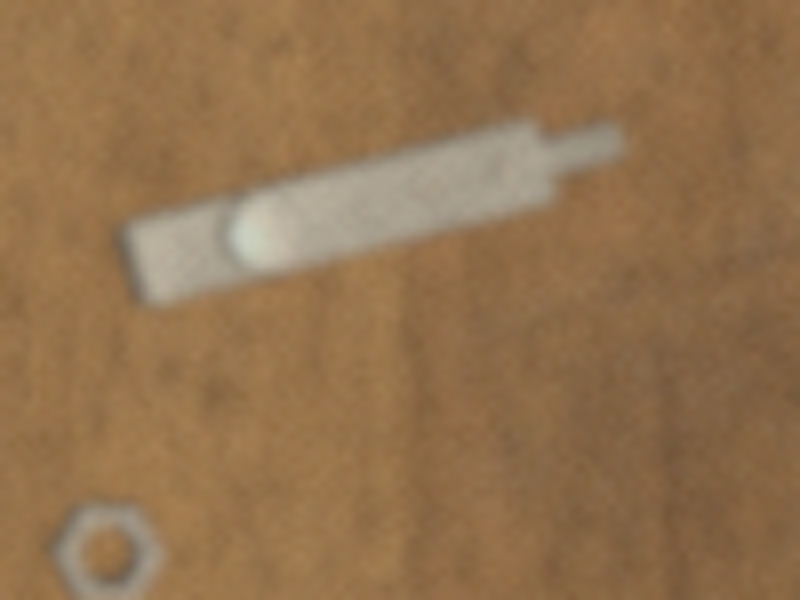

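View pics/s_deck.png

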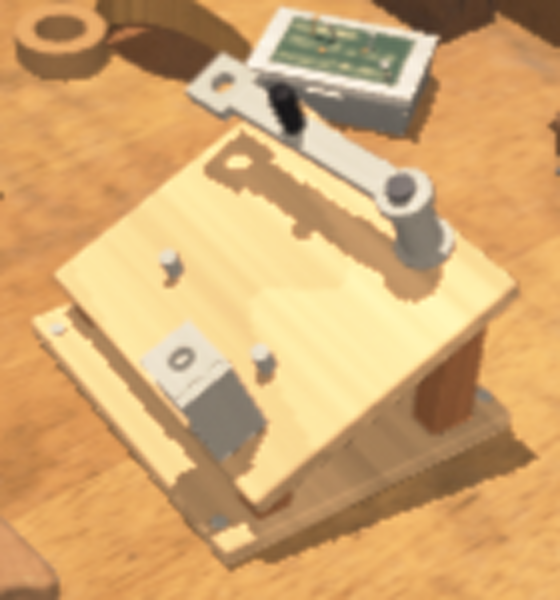

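View pics/s_stand.png

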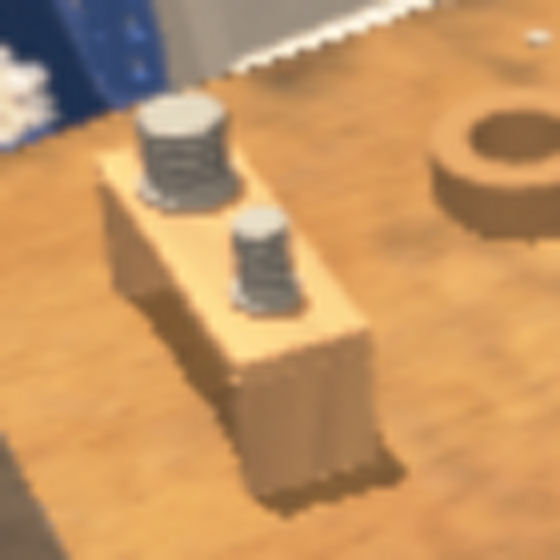

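View pics/s_lock.png

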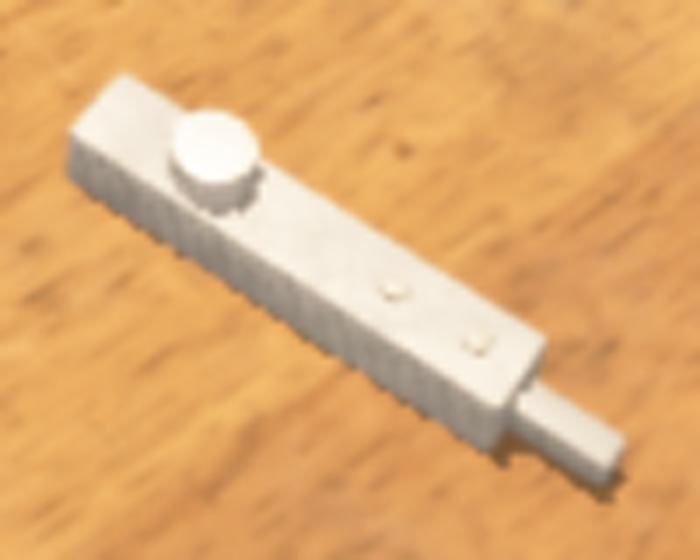

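```bash
cat > m.py <<'E'
from h import *
np.set_printoptions(precision=1,suppress=True)
C={'td':('top0',240,145,5),'ts':('top0',120,190,8),'tl':('top0',360,215,8),'sd':('scene0',240,150,4),'ss':('scene0',190,140,8),'sl':('scene0',310,305,7)}
def px(c,u,v):
    f,x,y,k=C[c]; return (f,x+(u+.5)/k-.5,y+(v+.5)/k-.5)
P={'pivot':(('td',429,147),('sd',400,187)),'eye':(('td',90,160),('sd',222,83)),'fork':(('td',392,463),('sd',181,358)),
'TL':(('td',78,52),('sd',245,122)),'TR':(('td',545,90),('sd',518,285)),'BL':(('td',62,458),('sd',56,275)),'BR':(('td',487,490),('sd',260,500)),
'knobtop':(('td',237,172),('sd',283,93)),
'pegL':(('td',187,333),('sd',168,256)),'pegR':(('td',385,352),('sd',261,352)),
'slim':(('ts',443,233),('ss',262,222)),'stout':(('ts',190,190),('ss',182,110)),
'lockTL':(('tl',128,228),('sl',123,75)),'lockBL':(('tl',152,305),('sl',70,138)),'lockTR':(('tl',535,122),('sl',545,342)),'lockBR':(('tl',555,195),('sl',498,410)),'lknob':(('tl',262,234),('sl',212,146)),'bolt':(('tl',620,140),('sl',617,455))}
R={}
if __name__=='__main__':
  for k,(a,b) in P.items():
    x,e=tri(px(*a),px(*b)); R[k]=x; print(k,x,e)
  D={'pivot':(78,-55,60),'fork':(-78,-55,64),'TL':(97.5,115,0),'TR':(97.5,-115,0),'BL':(-97.5,115,0),'BR':(-97.5,-115,0),'pegL':(-38,50,16),'pegR':(-38,-50,16)}
  A=np.array([D[k] for k in D]);B=np.array([R[k] for k in D])
  from scipy.spatial.transform import Rotation as Ro
  r,_=Ro.align_vectors(B-B.mean(0),A-A.mean(0)); t=B.mean(0)-r.apply(A.mean(0))
  print('deck',t,r.as_matrix(),'\nres',[(k,(r.apply(D[k])+t-R[k]).round(1)) for k in D])
  for k in ['eye','knobtop']: print(k,r.inv().apply(R[k]-t))
  # constrained: tilt 25, yaw
  m=r.as_matrix(); print('tilt',np.degrees(np.arccos(m[2,2])),'yaw',np.degrees(np.arctan2(-m[0,1],m[1,1])))
E
python3 m.py
```

```text
pivot [ 671.1 -111.   172.5] [0.15, 0.15]
eye [665.3  44.9 159.2] [0.53, 0.53]
fork [ 528.3 -100.6  112.1] [0.07, 0.07]
TL [718.7  64.   99.7] [13.67, 13.67]
TR [ 710.1 -172.3  123.8] [0.62, 0.62]
BL [537.3  58.7  56.4] [8.94, 8.94]
BR [ 525.8 -160.4   52.4] [10.36, 10.36]
knobtop [655.  -23.9 193.7] [1.28, 1.28]
pegL [592.3  -0.   85.4] [0.23, 0.23]
pegR [585.2 -99.4  84.7] [0.92, 0.92]
slim [569.2 251.3  94.3] [1.03, 1.03]
stout [580.8 329.6  96.6] [0.8, 0.8]
lockTL [ 519.3 -260.1   24.1] [1.0, 1.0]
lockBL [ 493.6 -267.7   23. ] [0.29, 0.29]
lockTR [ 555.7 -393.6   24.5] [0.1, 0.1]
lockBR [ 531.6 -400.1   23.2] [0.23, 0.23]
lknob [ 517.3 -300.2   37.1] [0.4, 0.4]
bolt [ 551.  -425.    16.3] [0.45, 0.45]
deck [624.6 -52.7  82.6] [[ 0.9  0.  -0.3]
 [-0.   1.   0.1]
 [ 0.3 -0.   0.9]] 
res [('pivot', array([ 4.7,  3.9, -5.4])), ('fork', array([-0.9, -1.2,  7. ])), ('TL', array([ 3.3, -5.1, 11.1])), ('TR', array([ 1. ,  1.6, -4.6])), ('BL', array([  0.9,   6.6, -10.3])), ('BR', array([ 1.5, -3.9,  2.1])), ('pegL', array([-6.4, -0.7, -2.1])), ('pegR', array([-4. , -1.2,  2.3]))]
eye [60.5 96.5 63.7]
knobtop [64.6 26.1 96.1]
tilt 19.493739602021325 yaw -2.7387460123176965
```

```bash
cat > fit.py <<'E'
from m import *
from scipy.optimize import least_squares
from scipy.spatial.transform import Rotation as Ro
D={'pivot':(78,-55,60),'fork':(-78,-55,64),'pegL':(-38,50,16),'pegR':(-38,-50,16),'TR':(97.5,-115,0)}
R={k:tri(px(*P[k][0]),px(*P[k][1]))[0] for k in P}
def T(p): return Ro.from_euler('ZY',[p[0],-np.radians(25)]),p[1:]
def res(p):
    r,t=T(p); return np.concatenate([r.apply(D[k])+t-R[k] for k in D])
s=least_squares(res,[0,620,-50,86]); r,t=T(s.x)
if __name__=='__main__':
  print(np.degrees(s.x[0]),t,res(s.x).reshape(-1,3)); print(r.as_matrix().round(3))
  pv=r.apply((78,-55,49))+t
  for k in ['eye','knobtop']:
    d=r.inv().apply(R[k]-t); print(k,d,np.arctan2(d[1]+55,-(d[0]-78)),np.hypot(d[1]+55,d[0]-78))
  print('lock ctr',np.mean([R[k] for k in R if k[:5] in('lockT','lockB')],0))
  a=R['lockTL']+R['lockBL']-R['lockTR']-R['lockBR']; print('lock +y yaw',np.degrees(np.arctan2(a[1],a[0])),np.linalg.norm(a)/2)
E
python3 fit.py
```

```text
-3.888755028899403 [629.7 -52.4  85.6] [[ 0.1  0.7  0.4]
 [ 0.2 -0.1 -1.4]
 [-0.3  0.3 -1.4]
 [ 0.  -0.1 -0.6]
 [-0.  -0.8  3. ]]
[[ 0.9  0.1 -0.4]
 [-0.1  1.   0. ]
 [ 0.4  0.   0.9]]
eye [57.3 99.4 54.5] 1.4376313675584655 155.80502425455958
knobtop [66.8 30.1 88.1] 1.440351779540385 85.8438048180946
lock ctr [ 525.  -330.4   23.7]
lock +y yaw 105.64628046710092 138.05429470572827
```

```bash
cat > pl.py <<'E'
from fit import *
def down(a):
    a=np.radians(a); return Ro.from_matrix(np.array([[-np.sin(a),np.cos(a),0],[np.cos(a),np.sin(a),0],[0,0,-1]]).T)
def deckR(s=1,spin=0):
    m=r.as_matrix(); y=s*m[:,0]; z=-m[:,2]; return Ro.from_matrix(np.array([np.cross(y,z),y,z]).T)*Ro.from_euler('z',spin,degrees=True)
def dk(x,y,z): return r.apply((x,y,z))+t
def cur():
    o=robot.get_obs(); q=o['tool_rot']; return o['eef_pos'],Ro.from_quat([q[1],q[2],q[3],q[0]]),o
def plan(pos,rot,n,start=None):
    p,R0,o=cur()
    if start: p,R0=start
    d=(R0.inv()*rot).as_rotvec(degrees=True)
    print('dist %.1f rot %s'%(np.linalg.norm(pos-p),d.round(2)),'t',o['clock'])
    st=Ro.from_rotvec(d/n,degrees=True);Rk=R0
    for i in range(n):
        print((Rk.inv().apply((pos-p)/n)).round(1).tolist(),(d/n).round(2).tolist()); Rk=Rk*st
    return pos,rot
def stt():
    p,R0,o=cur(); print('t',o['clock'],'pos',p,'y yaw',np.degrees(np.arctan2(*R0.as_matrix()[[1,0],1])),'F',o['wrist_force'],'w',o['gripper_width'],'j',np.round(o['joint_pos'],2))
E
python3 - <<'E'
from pl import *
stt()
s=plan(np.array([480,150,230.]),down(40),10)
plan(np.array([522,-330,190.]),down(15.6),10,s)
E
```

```text
t 0.15 pos [241.5 548.7 230.6] y yaw 66.2350211988401 F [-0.2  0.1 -0.2] w 85.0671471894713 j [ 1.   0.4  1.5  0.   1.3 -0.1]
dist 464.5 rot [-0.1  0.  26.2] t 0.15
[-37.9, -26.9, 0.1] [-0.01, 0.0, 2.62]
[-39.1, -25.1, 0.1] [-0.01, 0.0, 2.62]
[-40.2, -23.3, 0.1] [-0.01, 0.0, 2.62]
[-41.2, -21.4, 0.1] [-0.01, 0.0, 2.62]
[-42.2, -19.5, 0.1] [-0.01, 0.0, 2.62]
[-43.0, -17.6, 0.1] [-0.01, 0.0, 2.62]
[-43.8, -15.6, 0.1] [-0.01, 0.0, 2.62]
[-44.4, -13.6, 0.1] [-0.01, 0.0, 2.62]
[-45.0, -11.5, 0.1] [-0.01, 0.0, 2.62]
[-45.5, -9.4, 0.1] [-0.01, 0.0, 2.62]
dist 483.5 rot [ 0.   0.  24.4] t 0.15
[-39.5, -27.6, 4.0] [0.0, 0.0, 2.44]
[-40.6, -25.9, 4.0] [0.0, 0.0, 2.44]
[-41.7, -24.2, 4.0] [0.0, 0.0, 2.44]
[-42.7, -22.4, 4.0] [0.0, 0.0, 2.44]
[-43.6, -20.5, 4.0] [0.0, 0.0, 2.44]
[-44.4, -18.7, 4.0] [0.0, 0.0, 2.44]
[-45.2, -16.8, 4.0] [0.0, 0.0, 2.44]
[-45.8, -14.8, 4.0] [0.0, 0.0, 2.44]
[-46.4, -12.9, 4.0] [0.0, 0.0, 2.44]
[-46.9, -10.9, 4.0] [0.0, 0.0, 2.44]
```

apply_moves(series=[[-1, [-38, -27, 0], [0, 0, 2.6]], [-1, [-39, -25, 0], [0, 0, 2.6]], [-1, [-40, -23, 0], [0, 0, 2.6]], [-1, [-41, -21, 0], [0, 0, 2.6]], [-1, [-42, -19.5, 0], [0, 0, 2.6]], [-1, [-43, -17.5, 0], [0, 0, 2.6]], [-1, [-44, -15.5, 0], [0, 0, 2.6]], [-1, [-44.5, -13.5, 0], [0, 0, 2.6]], [-1, [-45, -11.5, 0], [0, 0, 2.6]], [-1, [-45.5, -9.5, 0], [0, 0, 2.6]]])

```text
clock: 1.4
eef_pos: [481.8, 150.3, 231.2]
tool_rot: [-0.0, 0.422, 0.907, -0.0]
wrist_force: [-0.1, -0.0, -0.2]
gripper_width: 85.2
```

apply_moves(series=[[-1, [-39.5, -27.5, 4], [0, 0, 2.4]], [-1, [-40.5, -26, 4], [0, 0, 2.4]], [-1, [-41.5, -24, 4], [0, 0, 2.4]], [-1, [-42.5, -22.5, 4], [0, 0, 2.4]], [-1, [-43.5, -20.5, 4], [0, 0, 2.4]], [-1, [-44.5, -18.5, 4], [0, 0, 2.4]], [-1, [-45, -17, 4], [0, 0, 2.4]], [-1, [-46, -15, 4], [0, 0, 2.4]], [-1, [-46.5, -13, 4], [0, 0, 2.4]], [-1, [-47, -11, 4], [0, 0, 2.4]]])

```text
clock: 2.65
eef_pos: [526.0, -329.3, 190.9]
tool_rot: [-0.0, 0.601, 0.799, 0.0]
wrist_force: [0.6, 0.5, -0.5]
gripper_width: 85.3
```

Run:
```python
from pl import *
snap('wrist','w1');stt()
for k in ['lockTL','lockBL','lockTR','lockBR','lknob']: print(k,proj('w1',R[k]))
```

```text
t 2.7 pos [ 526.9 -335.9  190.6] y yaw 15.939715707258392 F [ 3.  -6.2  0.1] w 85.29623133509371 j [-0.7  0.4  1.5 -0.   1.2 -0.9]
lockTL [289.6 116.5]
lockBL [259.9 116.7]
lockTR [286.1 258.5]
lockBR [261.4 257.5]
lknob [275.1 160.6]
```

View pics/w1.png

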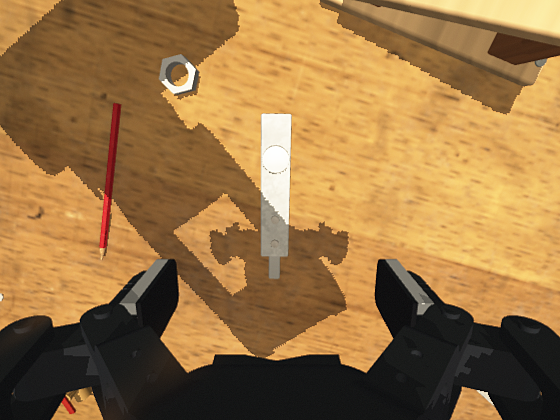

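Run:
```python
from pl import *
stt()
plan(np.array([526.3,-329,40.]),down(15.7),4)
```

```text
t 2.7 pos [ 526.9 -335.9  190.6] y yaw 15.939715707258392 F [ 3.  -6.2  0.1] w 85.29623133509371 j [-0.7  0.4  1.5 -0.   1.2 -0.9]
dist 150.8 rot [-0.   0.3  0.2] t 2.7
[1.9, 0.3, 37.6] [-0.0, 0.08, 0.06]
[1.9, 0.3, 37.6] [-0.0, 0.08, 0.06]
[1.8, 0.3, 37.6] [-0.0, 0.08, 0.06]
[1.8, 0.3, 37.6] [-0.0, 0.08, 0.06]
```

apply_moves(series=[[-1, [0, 0, 37], [0, 0, 0]], [-1, [0, 0, 37], [0, 0, 0]], [-1, [0, 0, 37], [0, 0, 0]], [-1, [0, 0, 34], [0, 0, 0]], [-1, [0, 0, 0], [0, 0, 0]], [-1, [0, 0, 0], [0, 0, 0]]])

```text
clock: 3.45
eef_pos: [526.8, -328.1, 47.2]
tool_rot: [0.0, 0.6, 0.8, -0.0]
wrist_force: [0.1, -0.4, 0.3]
gripper_width: 85.5
```

Run:
```python
from pl import *
stt()
plan(np.array([526.3,-329,2.]),down(15.7),3)
```

```text
t 3.45 pos [ 526.8 -328.1   47.2] y yaw 16.241313814246634 F [ 0.1 -0.4  0.3] w 85.54127442563495 j [-0.7  0.6  1.6 -0.   0.9 -0.9]
dist 45.3 rot [0.  0.1 0.5] t 3.45
[-0.2, -0.2, 15.1] [0.01, 0.02, 0.18]
[-0.2, -0.2, 15.1] [0.01, 0.02, 0.18]
[-0.2, -0.2, 15.1] [0.01, 0.02, 0.18]
```

apply_moves(series=[[-1, [0, 0, 16], [0, 0, 0.2]], [-1, [0, 0, 16], [0, 0, 0.2]], [-1, [0, 0, 13], [0, 0, 0]], [-0.3, [0, 0, 0], [0, 0, 0]], [0.2, [0, 0, 0], [0, 0, 0]], [1, [0, 0, 0], [0, 0, 0]], [1, [0, 0, 0], [0, 0, 0]], [1, [0, 0, 0], [0, 0, 0]], [1, [0, 0, 0], [0, 0, 0]]], newtons=60)

```text
clock: 4.58
eef_pos: [526.5, -328.2, 2.0]
tool_rot: [0.001, 0.603, 0.798, -0.0]
wrist_force: [-1.5, -0.3, 5.4]
gripper_width: 26.7
```

Run:
```python
from pl import *
stt()
snap('wrist','w2')
```

```text
t 4.575 pos [ 526.5 -328.2    2. ] y yaw 15.839540945711146 F [-1.5 -0.3  5.4] w 26.698960637370128 j [-0.7  0.7  1.7 -0.   0.8 -0.9]
```

View pics/w2.png

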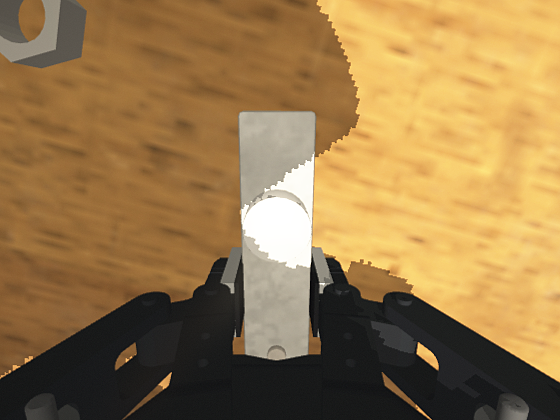

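Run:
```python
from pl import *
p,R0,o=cur()
s=plan(np.array([526,-328,180.]),R0,4)
print(dk(-16,0,90),dk(-16,0,2))
s=plan(dk(-16,0,100),deckR(1),9,s)
```

```text
dist 178.0 rot [0. 0. 0.] t 4.625
[0.0, -0.1, -44.5] [0.0, 0.0, 0.0]
[0.0, -0.1, -44.5] [0.0, 0.0, 0.0]
[0.0, -0.1, -44.5] [0.0, 0.0, 0.0]
[0.0, -0.1, -44.5] [0.0, 0.0, 0.0]
[577.3 -48.8 160.4] [614.4 -51.3  80.6]
dist 283.6 rot [-24.7  -4.2  19.4] t 4.625
[28.4, 13.5, 1.1] [-2.75, -0.47, 2.16]
[28.9, 12.4, 1.5] [-2.75, -0.47, 2.16]
[29.4, 11.2, 1.9] [-2.75, -0.47, 2.16]
[29.8, 10.0, 2.1] [-2.75, -0.47, 2.16]
[30.2, 8.7, 2.3] [-2.75, -0.47, 2.16]
[30.5, 7.5, 2.5] [-2.75, -0.47, 2.16]
[30.8, 6.2, 2.5] [-2.75, -0.47, 2.16]
[31.0, 4.9, 2.5] [-2.75, -0.47, 2.16]
[31.2, 3.6, 2.5] [-2.75, -0.47, 2.16]
```

apply_moves(series=[[1, [0, 0, -30], [0, 0, 0]], [1, [0, 0, -50], [0, 0, 0]], [1, [0, 0, -50], [0, 0, 0]], [1, [0, 0, -48], [0, 0, 0]]])

```text
clock: 5.12
eef_pos: [525.5, -327.1, 179.9]
tool_rot: [-0.001, 0.603, 0.798, 0.0]
wrist_force: [0.1, -1.2, -4.8]
gripper_width: 26.7
```

apply_moves(series=[[1, [28.5, 13.5, 1], [-2.7, -0.5, 2.2]], [1, [29, 12.5, 1.5], [-2.7, -0.5, 2.2]], [1, [29.5, 11, 2], [-2.7, -0.5, 2.2]], [1, [30, 10, 2], [-2.7, -0.5, 2.2]], [1, [30, 8.5, 2.5], [-2.7, -0.5, 2.2]], [1, [30.5, 7.5, 2.5], [-2.8, -0.5, 2.1]], [1, [31, 6, 2.5], [-2.8, -0.4, 2.1]], [1, [31, 5, 2.5], [-2.8, -0.4, 2.1]], [1, [31, 3.5, 2.5], [-2.8, -0.4, 2.1]], [1, [0, 0, 0], [0, 0, 0]]])

```text
clock: 6.38
eef_pos: [570.0, -45.3, 166.1]
tool_rot: [0.155, 0.713, 0.668, 0.147]
wrist_force: [-0.2, -0.8, -4.3]
gripper_width: 26.8
```

Run:
```python
from pl import *
stt()
for n in ['wrist','scene']: snap(n,n[0]+'3')
s=plan(dk(-16,0,50),deckR(1),3)
c=load('s3')[0][130:330,200:430]; cv2.imwrite('pics/s3c.png',cv2.resize(c,None,fx=3,fy=3)[:,:,::-1])
```

```text
t 6.375 pos [570.  -45.3 166.1] y yaw -3.6986584404887006 F [-0.2 -0.8 -4.3] w 26.783483491950644 j [-0.2  0.2  2.   0.2  0.5 -0.3]
dist 48.6 rot [-0.2 -0.1  0.1] t 6.475
[-0.3, 0.6, 16.2] [-0.06, -0.02, 0.04]
[-0.3, 0.6, 16.2] [-0.06, -0.02, 0.04]
[-0.3, 0.5, 16.2] [-0.06, -0.02, 0.04]
```

View pics/w3.png

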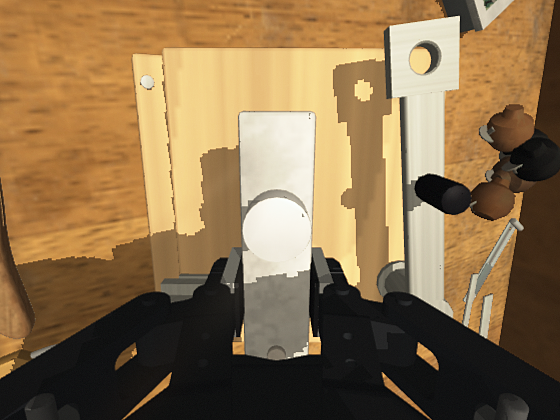

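View pics/s3c.png

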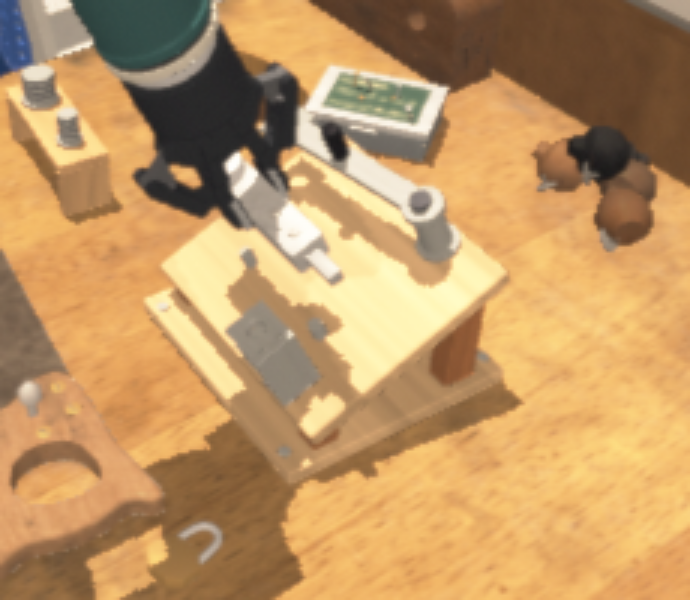

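apply_moves(series=[[1, [0, 0.5, 25], [0, 0, 0]], [1, [0, 0.5, 25], [0, 0, 0]], [1, [0, 0.5, 20], [0, 0, 0]], [1, [0, 0, 16], [0, 0, 0]], [1, [0, 0, 0], [0, 0, 0]], [1, [0, 0, 0], [0, 0, 0]]])

```text
clock: 7.22
eef_pos: [610.9, -51.1, 91.2]
tool_rot: [0.158, 0.713, 0.667, 0.148]
wrist_force: [-1.2, -0.3, -4.6]
gripper_width: 27.1
```

Run:
```python
from pl import *
stt(); p,R0,o=cur(); print('deck',r.inv().apply(p-t), 'rot',(R0.inv()*deckR()).as_rotvec(degrees=True),r.inv().apply(o['wrist_force']))
for n in ['wrist','scene']: snap(n,n[0]+'4')
c=load('s4')[0][150:310,220:400]; cv2.imwrite('pics/s4c.png',cv2.resize(c,None,fx=3.7,fy=3.7)[:,:,::-1])
```

```text
t 7.225 pos [610.9 -51.1  91.2] y yaw -3.8387119084938353 F [-1.2 -0.3 -4.6] w 27.1188072981025 j [-0.2  0.4  2.   0.2  0.3 -0.4]
deck [-14.7   0.   13.1] rot [-0. -0.  0.] [-3.  -0.4 -3.7]
```

View pics/w4.png

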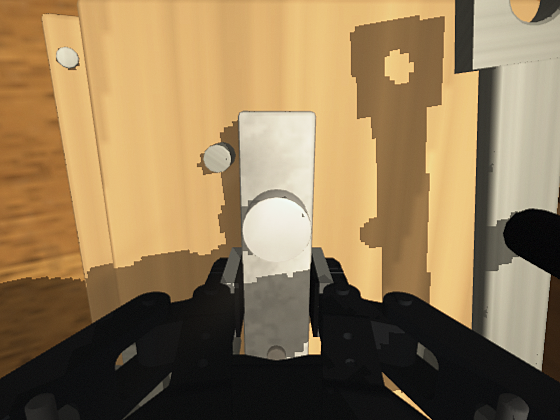

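View pics/s4c.png

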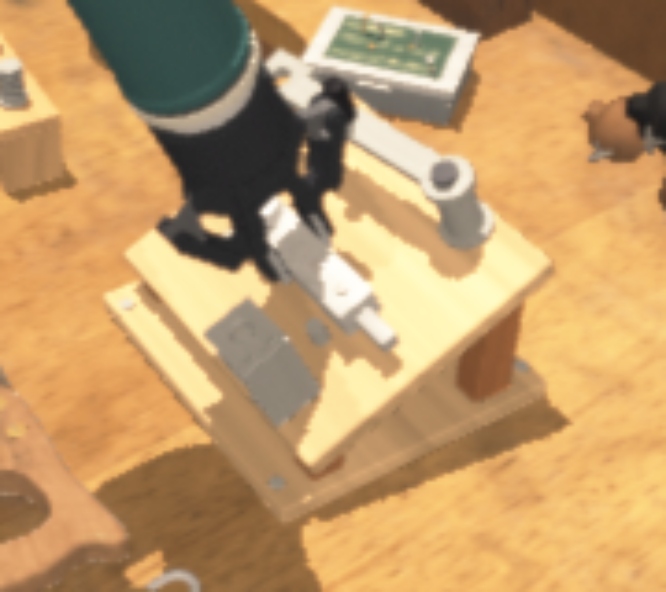

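apply_moves(series=[[1, [0, 0, 5], [0, 0, 0]], [1, [0, 0, 3], [0, 0, 0]], [1, [0, -0.5, 2], [0, 0, 0]], [1, [0, 0, 1], [0, 0, 0]], [1, [0, 0, 0], [0, 0, 0]]])

```text
clock: 7.95
eef_pos: [614.7, -51.0, 82.1]
tool_rot: [0.158, 0.713, 0.667, 0.148]
wrist_force: [-10.9, 0.4, 14.5]
gripper_width: 27.1
```

```bash
cat > st.py <<'E'
from pl import *
stt(); p,R0,o=cur(); print('deck',r.inv().apply(p-t), 'rot',(R0.inv()*deckR()).as_rotvec(degrees=True),'Fd',r.inv().apply(o['wrist_force']))
E
python3 st.py
```

```text
t 7.95 pos [614.7 -51.   82.1] y yaw -3.8055030309521403 F [-10.9   0.4  14.5] w 27.13252920125667 j [-0.2  0.4  2.   0.3  0.3 -0.4]
deck [-15.1   0.3   3.2] rot [ 0.  -0.   0.1] Fd [-3.7 -0.4 17.7]
```

apply_moves(series=[[1, [0, -1, -0.5], [0, 0, 0]], [1, [0, -1, 0], [0, 0, 0]], [1, [0, 0, 0], [0, 0, 0]], [0.3, [0, 0, 0], [0, 0, 0]], [0, [0, 0, 0], [0, 0, 0]], [0, [0, 0, 0], [0, 0, 0]]])

```text
clock: 8.7
eef_pos: [613.2, -51.1, 80.3]
tool_rot: [0.158, 0.713, 0.667, 0.148]
wrist_force: [-0.2, 0.7, 1.1]
gripper_width: 42.6
```

```bash
python3 st.py
python3 - <<'E'
from pl import *
snap('wrist','w5')
E
```

```text
t 8.7 pos [613.2 -51.1  80.3] y yaw -3.8288196809327797 F [-0.2  0.7  1.1] w 42.64058753963132 j [-0.2  0.4  2.   0.3  0.3 -0.4]
deck [-17.2   0.2   2.2] rot [-0.  -0.   0.1] Fd [0.2 0.7 1.1]
```

View pics/w5.png

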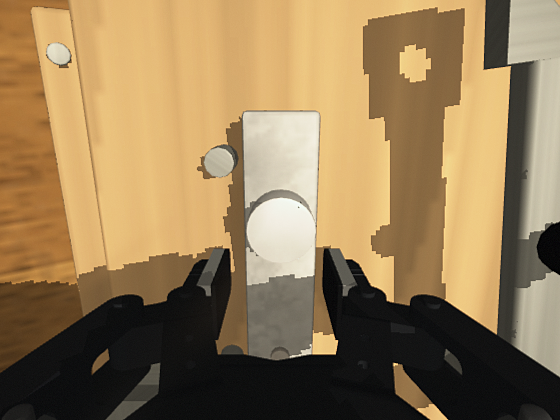

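apply_moves(series=[[0, [0, -3, -1], [0, 0, 0]], [0, [0, -3, 0], [0, 0, 0]], [0, [0, -1, 0], [0, 0, 0]], [0, [0, -1, 0], [0, 0, 0]], [0, [0, -0.5, 0], [0, 0, 0]], [0, [0, 0, 0], [0, 0, 0]]])

```text
clock: 9.5
eef_pos: [604.9, -50.4, 77.7]
tool_rot: [0.158, 0.713, 0.667, 0.148]
wrist_force: [-0.6, -0.9, -0.8]
gripper_width: 42.8
```

```bash
python3 st.py
```

```text
t 9.5 pos [604.9 -50.4  77.7] y yaw -3.821150427798236 F [-0.6 -0.9 -0.8] w 42.77273314461637 j [-0.2  0.4  2.   0.3  0.3 -0.4]
deck [-25.9   0.3   3.3] rot [-0.  -0.   0.1] Fd [-0.8 -0.9 -0.5]
```

apply_moves(series=[[0, [0, -0.8, 0], [0, 0, 0]], [0, [0, -0.8, 0], [0, 0, 0]], [0, [0, -0.5, 0], [0, 0, 0]], [0, [0, 0, 0], [0, 0, 0]]])

```text
clock: 10.0
eef_pos: [603.8, -50.4, 77.2]
tool_rot: [0.159, 0.713, 0.667, 0.148]
wrist_force: [3.1, 0.6, 0.4]
gripper_width: 42.4
```

```bash
python3 st.py;python3 - <<'E'
from pl import *
snap('wrist','w6')
E
```

```text
t 10.0 pos [603.8 -50.4  77.2] y yaw -3.821813933835652 F [3.1 0.6 0.4] w 42.43598398444588 j [-0.2  0.4  2.   0.3  0.3 -0.4]
deck [-27.1   0.2   3.4] rot [ 0.1 -0.   0.1] Fd [ 2.9  0.8 -0.9]
```

View pics/w6.png

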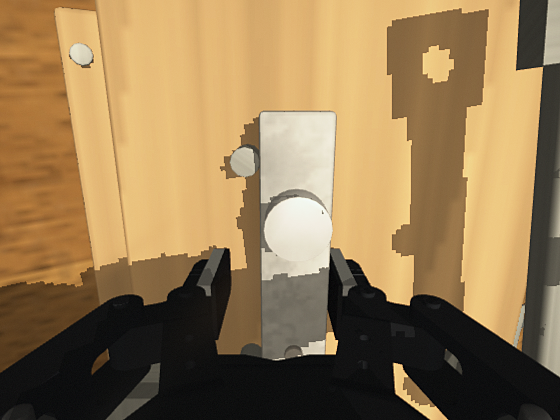

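```bash
cat >> pl.py <<'E'
def bk(q,z=58): return dk(78-88*np.cos(q),-55+88*np.sin(q),z)
def bR(q): return deckR(1,-(90-np.degrees(q)))
E
python3 - <<'E'
from pl import *
p,R0,o=cur()
s=plan(dk(-21,0,120),R0,3)
s=plan(bk(1.44,120),bR(1.44),3,s)
s=plan(bk(1.44,70),bR(1.44),2,s)
E
```

```text
dist 116.8 rot [0. 0. 0.] t 10.05
[-0.1, 2.1, -38.9] [0.0, 0.0, 0.0]
[-0.1, 2.1, -38.9] [0.0, 0.0, 0.0]
[-0.1, 2.1, -38.9] [0.0, 0.0, 0.0]
dist 93.3 rot [ 0.1  0.  -7.4] t 10.05
[10.7, 29.2, 0.0] [0.02, 0.0, -2.48]
[9.4, 29.6, 0.0] [0.02, 0.0, -2.48]
[8.2, 30.0, 0.0] [0.02, 0.0, -2.48]
dist 50.0 rot [0. 0. 0.] t 10.05
[0.0, 0.0, 25.0] [0.0, 0.0, 0.0]
[0.0, 0.0, 25.0] [0.0, 0.0, 0.0]
```

apply_moves(series=[[0, [0, 5, 0], [0, 0, 0]], [0, [0, 0, -40], [0, 0, 0]], [0, [0, 0, -40], [0, 0, 0]], [0, [0, 0, -37], [0, 0, 0]], [-0.3, [10.5, 29.5, 0], [0, 0, -2.5]], [-0.3, [9.5, 29.5, 0], [0, 0, -2.5]], [-0.3, [8, 30, 0], [0, 0, -2.5]], [-0.3, [0, 0, 20], [0, 0, 0]], [-0.3, [0, 0, 0], [0, 0, 0]], [-0.3, [0, 0, 0], [0, 0, 0]]])

```text
clock: 11.3
eef_pos: [647.1, -21.4, 203.4]
tool_rot: [0.167, 0.668, 0.712, 0.136]
wrist_force: [-0.1, -0.8, -0.7]
gripper_width: 55.3
```

```bash
python3 st.py;python3 - <<'E'
from pl import *
snap('wrist','w7');snap('scene','s7')
print('knobtop',proj('w7',dk(66.4,32.2,88)),proj('w7',dk(66.4,32.2,54)))
plan(bk(1.44,58),bR(1.44),3)
c=load('s7')[0][150:310,220:400]; cv2.imwrite('pics/s7c.png',cv2.resize(c,None,fx=3.7,fy=3.7)[:,:,::-1])
E
```

```text
t 11.3 pos [647.1 -21.4 203.4] y yaw 4.4161114969644455 F [-0.1 -0.8 -0.7] w 55.310093149705324 j [-0.2  0.3  1.8  0.1  0.6 -0.3]
deck [ 63.6  32.1 100.3] rot [-0.1 -0.   7.5] Fd [-0.3 -0.8 -0.6]
knobtop [281.2 257.2] [280.4 234.2]
dist 42.8 rot [-0.1 -0.   0.1] t 11.4
[-0.0, 0.7, 14.2] [-0.02, -0.0, 0.02]
[-0.0, 0.7, 14.2] [-0.02, -0.0, 0.02]
[-0.0, 0.7, 14.2] [-0.02, -0.0, 0.02]
```

View pics/w7.png

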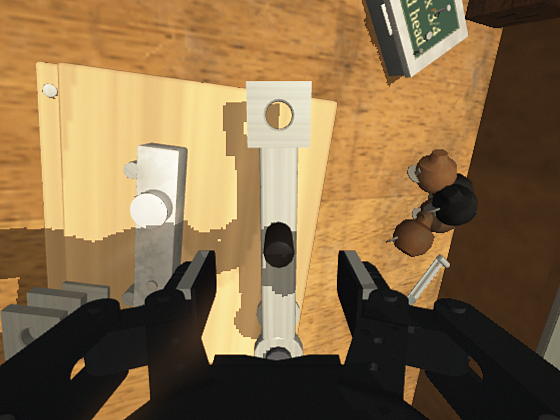

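View pics/s7c.png

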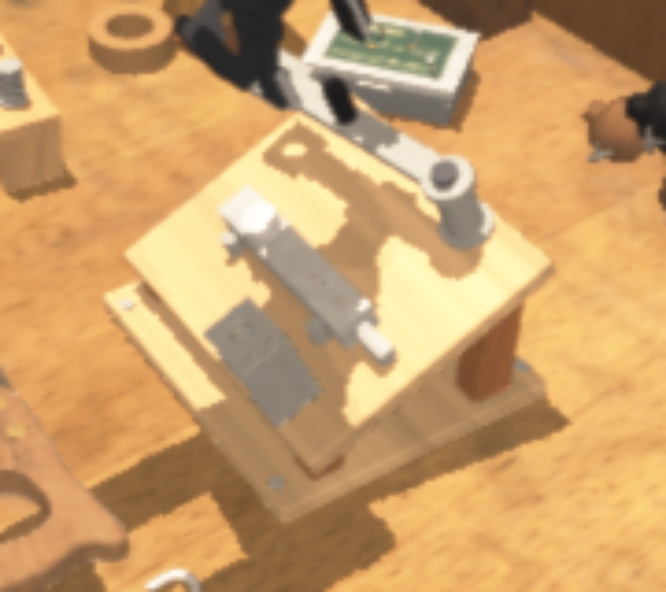

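apply_moves(series=[[-0.3, [0, 1, 15], [0, 0, 0]], [-0.3, [0, 1, 15], [0, 0, 0]], [-0.3, [0, 0, 12.5], [0, 0, 0]], [0.3, [0, 0, 0], [0, 0, 0]], [0.6, [0, 0, 0], [0, 0, 0]], [1, [0, 0, 0], [0, 0, 0]], [1, [0, 0, 0], [0, 0, 0]], [1, [0, 0, 0], [0, 0, 0]]], newtons=30)

```text
clock: 12.4
eef_pos: [667.6, -22.3, 166.1]
tool_rot: [0.167, 0.668, 0.712, 0.137]
wrist_force: [0.8, 0.1, -3.6]
gripper_width: 14.7
```

```bash
python3 st.py;python3 - <<'E'
from pl import *
p,R0,o=cur(); d=r.inv().apply(p-t); q0=1.44
s=(p,R0)
qs=np.linspace(q0,0.06,15)
for q in qs[1:]:
    s=plan(bk(q,d[2]),bR(q),1,s)
E
```

```text
t 12.4 pos [667.6 -22.3 166.1] y yaw 4.4384504015040465 F [ 0.8  0.1 -3.6] w 14.749255863835412 j [-0.2  0.3  1.8  0.1  0.5 -0.3]
deck [66.4 32.6 57.8] rot [-0.1 -0.   7.6] Fd [-0.8  0.1 -3.6]
dist 8.6 rot [-0.1 -0.  -5.6] t 12.4
[-0.8, -8.6, 0.0] [-0.05, -0.03, -5.58]
dist 8.7 rot [-0.  -0.  -5.7] t 12.4
[-0.4, -8.7, 0.0] [-0.0, -0.0, -5.65]
dist 8.7 rot [ 0.   0.  -5.7] t 12.4
[-0.4, -8.7, -0.0] [0.0, 0.0, -5.65]
dist 8.7 rot [-0.   0.  -5.7] t 12.4
[-0.4, -8.7, -0.0] [-0.0, 0.0, -5.65]
dist 8.7 rot [ 0.  -0.  -5.7] t 12.4
[-0.4, -8.7, -0.0] [0.0, -0.0, -5.65]
dist 8.7 rot [-0.   0.  -5.7] t 12.4
[-0.4, -8.7, 0.0] [-0.0, 0.0, -5.65]
dist 8.7 rot [ 0.   0.  -5.7] t 12.4
[-0.4, -8.7, 0.0] [0.0, 0.0, -5.65]
dist 8.7 rot [ 0.  -0.  -5.7] t 12.4
[-0.4, -8.7, -0.0] [0.0, -0.0, -5.65]
dist 8.7 rot [-0.  -0.  -5.7] t 12.4
[-0.4, -8.7, 0.0] [-0.0, -0.0, -5.65]
dist 8.7 rot [ 0.  -0.  -5.7] t 12.4
[-0.4, -8.7, 0.0] [0.0, -0.0, -5.65]
dist 8.7 rot [-0.  -0.  -5.7] t 12.4
[-0.4, -8.7, -0.0] [-0.0, -0.0, -5.65]
dist 8.7 rot [-0.   0.  -5.7] t 12.4
[-0.4, -8.7, 0.0] [-0.0, 0.0, -5.65]
dist 8.7 rot [ 0.  -0.  -5.7] t 12.4
[-0.4, -8.7, -0.0] [0.0, -0.0, -5.65]
dist 8.7 rot [-0.  -0.  -5.7] t 12.4
[-0.4, -8.7, 0.0] [-0.0, -0.0, -5.65]
```

apply_moves(series=[[1, [-0.4, -8.7, 0], [0, 0, -5.7]], [1, [-0.4, -8.7, 0], [0, 0, -5.7]], [1, [-0.4, -8.7, 0], [0, 0, -5.7]], [1, [-0.4, -8.7, 0], [0, 0, -5.7]], [1, [-0.4, -8.7, 0], [0, 0, -5.7]], [1, [0, 0, 0], [0, 0, 0]]])

```text
clock: 13.15
eef_pos: [629.3, -35.5, 148.7]
tool_rot: [0.195, 0.473, 0.855, 0.091]
wrist_force: [-1.3, 3.0, -3.5]
gripper_width: 14.8
```

```bash
cat > arc.py <<'E'
from pl import *
import sys
p,R0,o=cur(); d=r.inv().apply(p-t); q=np.arctan2(d[1]+55,78-d[0]); print('q',q,'r',np.hypot(d[1]+55,78-d[0]))
s=(p,R0); qe=float(sys.argv[1]); n=int(sys.argv[2])
for q in np.linspace(q,qe,n+1)[1:]: s=plan(bk(q,57.8),bR(q),1,s)
E
python3 st.py; python3 arc.py 0.55 5
```

```text
t 13.15 pos [629.3 -35.5 148.7] y yaw 34.79599711038892 F [-1.3  3.  -3.5] w 14.763890223349545 j [-0.2  0.3  1.9  0.1  0.5 -0.9]
deck [25.3 16.8 57.8] rot [-0.1 -0.1 36. ] Fd [-2.8  3.  -2.6]
q 0.937463131050974 r 89.07105544808323
dist 6.9 rot [-0.1 -0.1 -4.7] t 13.15
[-1.4, -6.8, 0.0] [-0.1, -0.12, -4.73]
dist 6.8 rot [-0.   0.  -4.4] t 13.15
[-0.3, -6.8, 0.0] [-0.0, 0.0, -4.44]
dist 6.8 rot [ 0.   0.  -4.4] t 13.15
[-0.3, -6.8, -0.0] [0.0, 0.0, -4.44]
dist 6.8 rot [ 0.  -0.  -4.4] t 13.15
[-0.3, -6.8, 0.0] [0.0, -0.0, -4.44]
dist 6.8 rot [-0.  -0.  -4.4] t 13.15
[-0.3, -6.8, 0.0] [-0.0, -0.0, -4.44]
```

apply_moves(series=[[1, [-1.4, -6.8, 0], [0, 0, -4.7]], [1, [-0.5, -6.8, 0], [0, 0, -4.4]], [1, [-0.5, -6.8, 0], [0, 0, -4.4]], [1, [-0.5, -6.8, 0], [0, 0, -4.4]], [1, [-0.5, -6.8, 0], [0, 0, -4.4]], [1, [0, 0, 0], [0, 0, 0]]])

```text
clock: 13.9
eef_pos: [606.1, -59.3, 138.6]
tool_rot: [0.207, 0.298, 0.93, 0.052]
wrist_force: [-6.5, 4.9, -0.8]
gripper_width: 15.2
```

```bash
python3 st.py; python3 arc.py 0.1 5
```

```text
t 13.9 pos [606.1 -59.3 138.6] y yaw 56.82569608633417 F [-6.5  4.9 -0.8] w 15.221240867818164 j [-0.3  0.3  2.   0.2  0.4 -1.4]
deck [ 1.5 -8.5 57.8] rot [-0.3 -0.3 58.3] Fd [-6.5  4.4  2.1]
q 0.54580097449016 r 89.53973740503673
dist 8.1 rot [-0.1 -0.4 -5.5] t 13.9
[-1.9, -7.8, -0.0] [-0.07, -0.41, -5.55]
dist 7.8 rot [-0.   0.  -5.1] t 13.9
[-0.3, -7.8, 0.0] [-0.0, 0.0, -5.11]
dist 7.8 rot [-0.  -0.  -5.1] t 13.9
[-0.3, -7.8, -0.0] [-0.0, -0.0, -5.11]
dist 7.8 rot [ 0.   0.  -5.1] t 13.9
[-0.3, -7.8, -0.0] [0.0, 0.0, -5.11]
dist 7.8 rot [ 0.  -0.  -5.1] t 13.9
[-0.3, -7.8, 0.0] [0.0, -0.0, -5.11]
```

apply_moves(series=[[1, [0.3, -7.8, 0], [0, 0, -5.1]], [1, [0, -7.8, 0], [0, 0, -5.1]], [1, [-0.3, -7.8, 0], [0, 0, -5.1]], [1, [-0.3, -7.8, 0], [0, 0, -5.1]], [1, [0, 0, 0], [0, 0, 0]]])

```text
clock: 14.52
eef_pos: [593.8, -87.5, 133.8]
tool_rot: [0.213, 0.129, 0.968, 0.015]
wrist_force: [-5.9, 3.3, -2.1]
gripper_width: 15.1
```

```bash
python3 st.py; python3 arc.py 0 3;python3 - <<'E'
from pl import *
snap('wrist','w8');snap('scene','s8')
c=load('s8')[0][150:310,220:400]; cv2.imwrite('pics/s8c.png',cv2.resize(c,None,fx=3.7,fy=3.7)[:,:,::-1])
E
```

```text
t 14.525 pos [593.8 -87.5 133.8] y yaw 75.86114097967153 F [-5.9  3.3 -2.1] w 15.089558618278735 j [-0.3  0.3  2.   0.3  0.4 -1.9]
deck [ -9.9 -37.5  57.8] rot [-0.2 -0.3 78.7] Fd [-6.5  2.9  0.7]
q 0.1963813385753893 r 89.66748002990666
dist 6.0 rot [ 0.1 -0.3 -3.8] t 14.525
[-1.9, -5.8, 0.0] [0.05, -0.32, -3.8]
dist 5.8 rot [-0.  -0.  -3.8] t 14.525
[-0.2, -5.8, -0.0] [-0.0, -0.0, -3.75]
dist 5.8 rot [-0.   0.  -3.8] t 14.525
[-0.2, -5.8, 0.0] [-0.0, 0.0, -3.75]
```

View pics/w8.png

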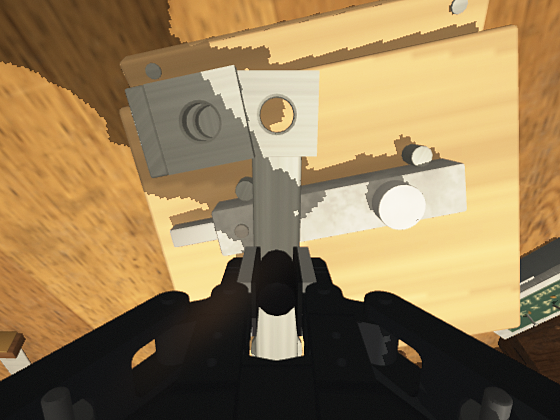

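View pics/s8c.png

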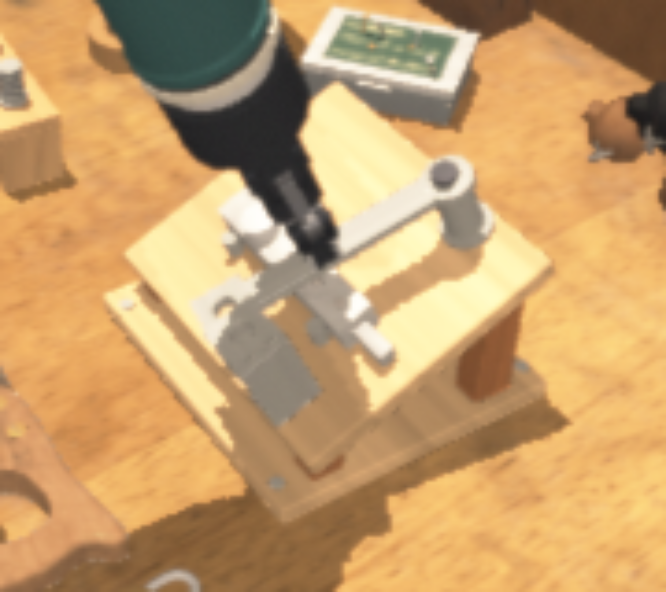

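apply_moves(series=[[1, [0.2, -5, 0], [0, 0, -3.5]], [1, [0, -5, 0], [0, 0, -3.5]], [1, [-0.2, -5, 0], [0, 0, -3.2]], [1, [0, -2.5, 0], [0, 0, -1]], [1, [0, 0, 0], [0, 0, 0]], [1, [0, 0, 0], [0, 0, 0]]])

```text
clock: 15.38
eef_pos: [591.1, -104.5, 133.1]
tool_rot: [0.214, 0.034, 0.976, -0.006]
wrist_force: [-6.1, 1.7, -1.5]
gripper_width: 14.5
```

```bash
python3 st.py; python3 arc.py 0 1
```

```text
t 15.375 pos [ 591.1 -104.5  133.1] y yaw 86.04564321157464 F [-6.1  1.7 -1.5] w 14.549583765090619 j [-0.4  0.3  2.   0.3  0.4 -2.1]
deck [-11.6 -54.6  57.8] rot [-0.1 -0.3 89.9] Fd [-6.3  1.2  1.2]
q 0.004275521744289698 r 89.60398986490688
dist 1.6 rot [ 0.1 -0.3 -0.1] t 15.375
[-1.6, -0.4, 0.0] [0.1, -0.27, -0.12]
```

apply_moves(series=[[1, [0, -0.7, 0], [0, 0, 0]], [1, [0, -0.7, 0], [0, 0, 0]], [1, [0, -0.5, 0], [0, 0, 0]], [1, [0, 0, 0], [0, 0, 0]]])

```text
clock: 15.88
eef_pos: [591.0, -104.7, 133.1]
tool_rot: [0.214, 0.034, 0.976, -0.005]
wrist_force: [-2.7, 10.1, -1.2]
gripper_width: 15.3
```

```bash
python3 st.py; python3 arc.py 0 1;python3 - <<'E'
from pl import *
snap('wrist','w9')
E
```

```text
t 15.875 pos [ 591.  -104.7  133.1] y yaw 86.07696768242354 F [-2.7 10.1 -1.2] w 15.267765386514794 j [-0.4  0.3  2.   0.3  0.4 -2.1]
deck [-11.7 -54.8  57.8] rot [-0.  -0.4 89.8] Fd [-3.5  9.9  0.3]
q 0.0024729021254564156 r 89.70627467730024
dist 1.7 rot [ 0.2 -0.3 -0.1] t 15.875
[-1.7, -0.2, 0.0] [0.24, -0.31, -0.15]
```

View pics/w9.png

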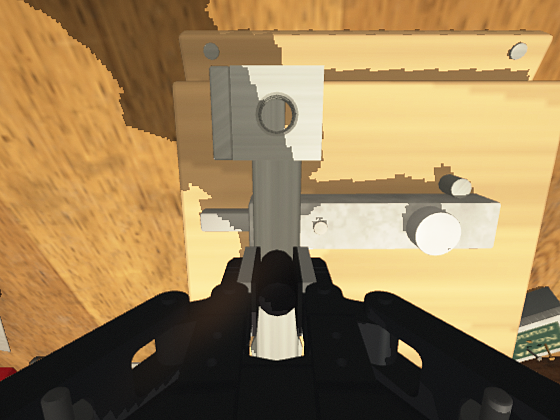

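Run:
```python
from pl import *
p,R0,o=cur()
s=plan(dk(-11.7,-54.8,140),R0,3)
s=plan(np.array([540,90,210.]),down(35),7,s)
s=plan(np.array([567,250,190.]),down(-8),5,s)
```

```text
dist 82.2 rot [0. 0. 0.] t 15.925
[0.2, 0.1, -27.4] [0.0, 0.0, 0.0]
[0.2, 0.1, -27.4] [0.0, 0.0, 0.0]
[0.2, 0.1, -27.4] [0.0, 0.0, 0.0]
dist 193.0 rot [11.3 22.9 50.2] t 15.925
[3.7, 27.3, -2.0] [1.61, 3.27, 7.17]
[7.2, 26.5, -2.4] [1.61, 3.27, 7.17]
[10.6, 25.3, -2.6] [1.61, 3.27, 7.17]
[13.8, 23.7, -2.6] [1.61, 3.27, 7.17]
[16.8, 21.7, -2.4] [1.61, 3.27, 7.17]
[19.5, 19.4, -1.9] [1.61, 3.27, 7.17]
[21.9, 16.7, -1.2] [1.61, 3.27, 7.17]
dist 163.5 rot [ 0.  0. 43.] t 15.925
[23.1, 22.8, 4.0] [0.0, 0.0, 8.6]
[26.3, 19.1, 4.0] [0.0, 0.0, 8.6]
[28.8, 14.9, 4.0] [0.0, 0.0, 8.6]
[30.7, 10.4, 4.0] [0.0, 0.0, 8.6]
[31.9, 5.7, 4.0] [0.0, 0.0, 8.6]
```

apply_moves(series=[[0.4, [0, 0, 0], [0, 0, 0]], [0.2, [0, 0, 0], [0, 0, 0]], [0, [0, 0, 0], [0, 0, 0]], [0, [0, 0, 0], [0, 0, 0]]])

```text
clock: 16.42
eef_pos: [593.4, -107.8, 134.4]
tool_rot: [0.216, 0.034, 0.976, -0.007]
wrist_force: [-0.1, -0.6, -0.6]
gripper_width: 42.8
```

```bash
python3 st.py
```

```text
t 16.425 pos [ 593.4 -107.8  134.4] y yaw 86.04685951293568 F [-0.1 -0.6 -0.6] w 42.843630257583726 j [-0.4  0.3  2.   0.3  0.4 -2.1]
deck [ -8.8 -57.8  57.9] rot [ 0.   0.  89.9] Fd [-0.4 -0.6 -0.5]
```

apply_moves(series=[[0, [0, 0, -27], [0, 0, 0]], [0, [0, 0, -27], [0, 0, 0]], [0, [0, 0, -28], [0, 0, 0]], [-0.3, [3.5, 27.5, -2], [1.6, 3.3, 7.2]], [-0.3, [7, 26.5, -2.5], [1.6, 3.3, 7.2]], [-0.3, [10.5, 25.5, -2.5], [1.6, 3.3, 7.2]], [-0.3, [14, 23.5, -2.5], [1.6, 3.3, 7.2]], [-0.3, [17, 21.5, -2.5], [1.6, 3.3, 7.2]], [-0.3, [19.5, 19.5, -2], [1.6, 3.2, 7.2]], [-0.3, [22, 16.5, -1], [1.6, 3.2, 7.2]]])

```text
clock: 17.68
eef_pos: [538.8, 83.2, 209.3]
tool_rot: [0.007, 0.454, 0.891, -0.0]
wrist_force: [-0.0, -0.5, 0.4]
gripper_width: 55.5
```

apply_moves(series=[[-0.3, [23, 23, 4], [0, 0, 8.6]], [-0.3, [26.5, 19, 4], [0, 0, 8.6]], [-0.3, [29, 15, 4], [0, 0, 8.6]], [-0.3, [30.5, 10.5, 4], [0, 0, 8.6]], [-0.3, [32, 5.5, 4], [0, 0, 8.6]], [-0.3, [0, 0, 0], [0, 0, 0]], [-0.3, [0, 0, 0], [0, 0, 0]]])

```text
clock: 18.55
eef_pos: [562.1, 242.4, 188.1]
tool_rot: [0.008, 0.747, 0.665, 0.003]
wrist_force: [-0.3, 0.3, -0.4]
gripper_width: 55.8
```

Run:
```python
from pl import *
stt(); snap('wrist','w10'); snap('top','t10'); snap('scene','s10')
for k in ('slim','stout'): print(k,proj('w10',R[k]))
plan(np.array([569,251,190.]),down(-8),1)
```

```text
t 18.55 pos [562.1 242.4 188.1] y yaw -6.606180932597865 F [-0.3  0.3 -0.4] w 55.788438186510575 j [ 0.3  0.4  1.5 -0.   1.2  0.4]
slim [282.1 198.6]
stout [286.6  83.8]
dist 11.4 rot [0.9 0.3 1.3] t 18.7
[9.8, 5.6, -1.6] [0.88, 0.33, 1.28]
```

View pics/w10.png

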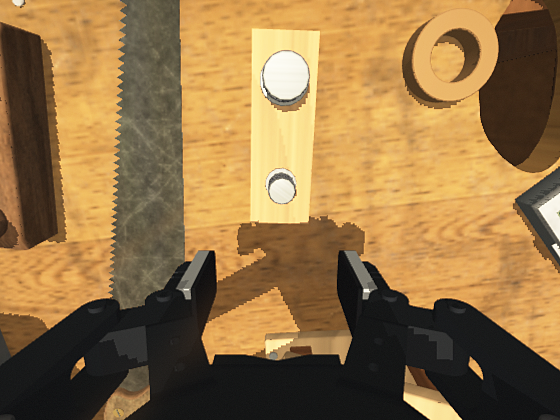

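Run:
```python
from pl import *
for n in ['slim','stout']:
    a,b=P[n]; w=('w10',282,189.5) if n=='slim' else ('w10',286,75.5)
    a,b=px(*a),px(*b)
    print(n,'all',*tri(a,b,w),'top+w',*tri(a,w),'sc+w',*tri(b,w),'onz92',onz(*a,92),onz(*b,92),onz(*w,92))
c=load('w10')[0][150:230,230:340]; cv2.imwrite('pics/w10c.png',cv2.resize(c,None,fx=7,fy=7)[:,:,::-1])
```

```text
slim all [570.2 255.1  90.2] [2.51, 2.21, 2.08] top+w [569.6 255.4  81.9] [0.36, 0.36] sc+w [571.3 256.6  90.3] [1.52, 1.52] onz92 [568.5 252.5  92. ] [571.7 253.9  92. ] [569.9 257.6  92. ]
stout all [581.5 333.   93.7] [2.12, 1.68, 2.08] top+w [581.8 336.6  78.8] [0.14, 0.14] sc+w [582.4 334.5  93.4] [1.4, 1.4] onz92 [580.5 331.7  92. ] [584.7 336.   92. ] [581.2 335.2  92. ]
```

View pics/w10c.png

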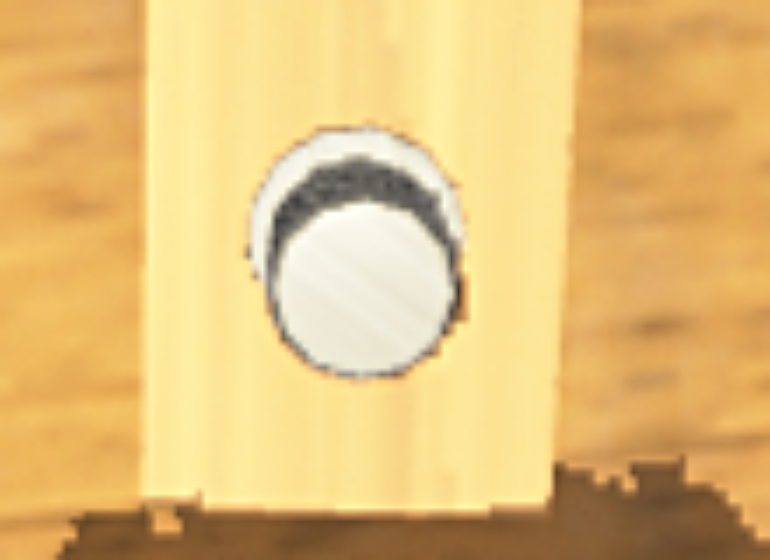

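apply_moves(series=[[-0.3, [13, 5.5, 20], [0.9, 0.3, 1.3]], [-0.3, [0, 0, 25], [0, 0, 0]], [-0.3, [0, 0, 20], [0, 0, 0]], [-0.3, [0, 0, 0], [0, 0, 0]], [-0.3, [0, 0, 0], [0, 0, 0]]])

```text
clock: 19.32
eef_pos: [570.2, 254.7, 124.1]
tool_rot: [0.0, 0.755, 0.656, 0.0]
wrist_force: [0.9, 0.9, 1.3]
gripper_width: 55.5
```

Run:
```python
from pl import *
stt(); snap('wrist','w11'); 
for y in (252,254,256,258):print(y,proj('w11',np.array([570,y,92.])),proj('w11',np.array([570,y,64.])))
plan(np.array([570,254.5,66.]),down(-8),3)
c=load('w11')[0]; cv2.imwrite('pics/w11.png',c[:,:,::-1])
```

```text
t 19.325 pos [570.2 254.7 124.1] y yaw -8.03241633608373 F [0.9 0.9 1.3] w 55.45033835872951 j [ 0.3  0.5  1.6 -0.   1.1  0.5]
252 [276.2 246.8] [276.2 230.5]
254 [275.7 243.6] [275.7 227.6]
256 [275.2 240.3] [275.3 224.6]
258 [274.7 237. ] [274.9 221.7]
dist 58.5 rot [ 0.1 -0.  -0. ] t 19.375
[-0.2, -0.2, 19.5] [0.02, -0.01, -0.01]
[-0.2, -0.1, 19.5] [0.02, -0.01, -0.01]
[-0.2, -0.1, 19.5] [0.02, -0.01, -0.01]
```

View pics/w11.png

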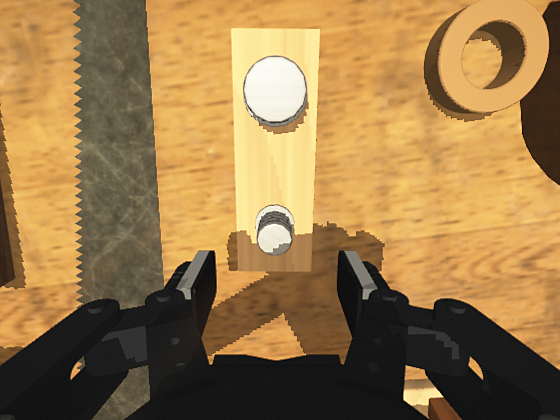

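apply_moves(series=[[-0.3, [1, 0, 20], [0, 0, 0]], [-0.3, [0.3, 0, 20], [0, 0, 0]], [-0.3, [0, 0, 18], [0, 0, 0]], [-0.3, [0, 0, 0], [0, 0, 0]], [0.3, [0, 0, 0], [0, 0, 0]], [1, [0, 0, 0], [0, 0, 0]], [1, [0, 0, 0], [0, 0, 0]], [1, [0, 0, 0], [0, 0, 0]]], newtons=50)

```text
clock: 20.38
eef_pos: [570.5, 256.5, 66.4]
tool_rot: [0.0, 0.755, 0.656, 0.001]
wrist_force: [-1.4, -0.6, 6.2]
gripper_width: 18.5
```

Run:
```python
from pl import *
stt(); snap('wrist','w12');
```

```text
t 20.375 pos [570.5 256.5  66.4] y yaw -8.005738768968195 F [-1.4 -0.6  6.2] w 18.545559038031183 j [ 0.3  0.6  1.6 -0.   1.   0.5]
```

View pics/w12.png

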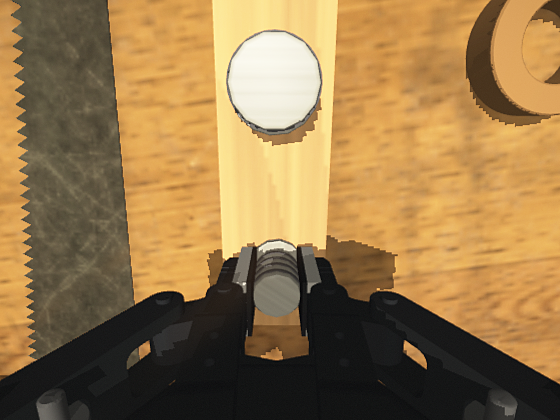

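Run:
```python
from pl import *
p,R0,o=cur()
s=plan(np.array([570,255,190.]),R0,3)
print(dk(-78,-55,128))
s=plan(dk(-79,-55,140),deckR(1),9,s)
```

```text
dist 123.7 rot [0. 0. 0.] t 20.425
[-0.5, -0.0, -41.2] [0.0, 0.0, 0.0]
[-0.5, -0.0, -41.2] [0.0, 0.0, 0.0]
[-0.5, -0.0, -41.2] [0.0, 0.0, 0.0]
[501.5 -98.8 168.6]
dist 361.3 rot [-24.9   0.9  -4.1] t 20.425
[-40.0, -2.7, 1.2] [-2.77, 0.1, -0.45]
[-40.0, -3.1, 1.0] [-2.77, 0.1, -0.45]
[-40.0, -3.5, 0.8] [-2.77, 0.1, -0.45]
[-40.0, -3.8, 0.5] [-2.77, 0.1, -0.45]
[-39.9, -4.1, 0.2] [-2.77, 0.1, -0.45]
[-39.9, -4.5, -0.0] [-2.77, 0.1, -0.45]
[-39.9, -4.8, -0.3] [-2.77, 0.1, -0.45]
[-39.8, -5.0, -0.6] [-2.77, 0.1, -0.45]
[-39.8, -5.3, -0.9] [-2.77, 0.1, -0.45]
```

apply_moves(series=[[1, [0, 0, -30], [0, 0, 0]], [1, [0, 0, -46], [0, 0, 0]], [1, [0, 0, -48], [0, 0, 0]], [1, [0, 0, 0], [0, 0, 0]]])

```text
clock: 20.92
eef_pos: [572.7, 257.3, 193.8]
tool_rot: [0.002, 0.755, 0.656, 0.004]
wrist_force: [0.4, 0.6, -0.7]
gripper_width: 18.3
```

apply_moves(series=[[1, [-40, -3, 1], [-2.8, 0.1, -0.5]], [1, [-40, -3, 1], [-2.8, 0.1, -0.5]], [1, [-40, -3.5, 1], [-2.8, 0.1, -0.5]], [1, [-40, -4, 0.5], [-2.8, 0.1, -0.4]], [1, [-40, -4, 0], [-2.8, 0.1, -0.4]], [1, [-40, -4.5, 0], [-2.8, 0.1, -0.4]], [1, [-40, -5, -0.5], [-2.7, 0.1, -0.4]], [1, [-40, -5, -0.5], [-2.7, 0.1, -0.4]], [1, [-40, -5, -1], [-2.7, 0.1, -0.4]], [1, [0, 0, 0], [0, 0, 0]]])

```text
clock: 22.18
eef_pos: [492.9, -99.9, 177.3]
tool_rot: [0.156, 0.717, 0.664, 0.146]
wrist_force: [0.2, 0.8, -1.1]
gripper_width: 18.6
```

apply_moves(series=[[1, [0, 0, 0], [0, 0, 0]], [1, [0, 0, 0], [0, 0, 0]]])

```text
clock: 22.42
eef_pos: [495.3, -96.6, 178.6]
tool_rot: [0.157, 0.714, 0.666, 0.147]
wrist_force: [-0.3, 0.4, -0.9]
gripper_width: 18.5
```

```bash
python3 st.py
python3 - <<'E'
from pl import *
for n in ['wrist','scene','top']: snap(n,n[0]+'13')
plan(dk(-79,-55,128),deckR(1),1)
for f in ['w13','s13','t13']:print(f,'fork',proj(f,dk(-78,-55,64)))
for f,(x,y,w,h) in {'s13':(230,160,130,110),'t13':(270,190,90,80)}.items():
    c=load(f)[0][y:y+h,x:x+w]; k=min(800//w,600//h); cv2.imwrite('pics/%sc.png'%f,cv2.resize(c,None,fx=k,fy=k,interpolation=cv2.INTER_CUBIC)[:,:,::-1]);print(f,k)
E
```

```text
t 22.425 pos [495.3 -96.6 178.6] y yaw -3.9767410066764577 F [-0.3  0.4 -0.9] w 18.452726464570965 j [-0.5  0.1  2.1  0.3  0.5 -0.6]
deck [-79.5 -53.2 139.7] rot [-0.2 -0.1 -0.1] Fd [-0.7  0.4 -0.6]
dist 11.9 rot [-0.1 -0.1 -0.1] t 22.575
[-1.7, 0.2, 11.8] [-0.12, -0.05, -0.05]
w13 fork [278.4 221.8]
s13 fork [284.9 239.6]
t13 fork [318.  237.1]
s13 5
t13 7
```

View pics/w13.png

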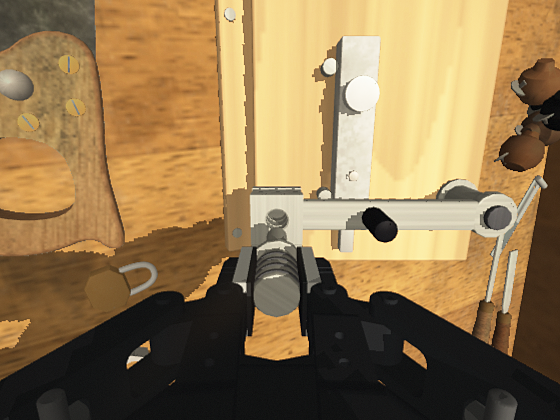

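View pics/s13c.png

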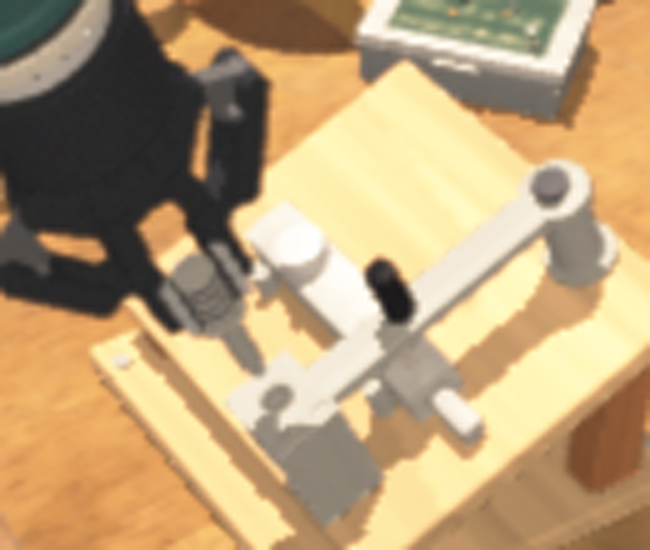

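View pics/t13c.png

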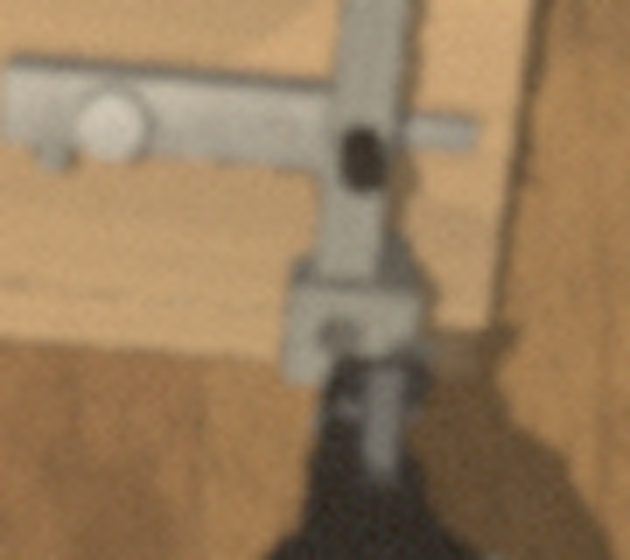

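Run:
```python
from pl import *
p=np.array([570.5,256.5,66.4])
for y in (253,255,256.5,258): print(y,proj('w12',np.array([570.5,y,92])),proj('w12',np.array([570.5,y,64])))
p,R0,o=cur()
for dx in (-3,-1.5,0,1.5):
  print(dx,'tip',proj('w13',p+R0.apply([dx,0,52.4])),'top',proj('w13',p+R0.apply([dx,0,-25.6])), 's tip',proj('s13',p+R0.apply([dx,0,52.4])),'s top',proj('s13',p+R0.apply([dx,0,-25.6])))
for f,(x,y,w,h) in {'w13':(230,180,100,140),'w12':(230,220,100,110)}.items():
    c=load(f)[0][y:y+h,x:x+w]; k=min(800//w,600//h); cv2.imwrite('pics/%sc.png'%f,cv2.resize(c,None,fx=k,fy=k,interpolation=cv2.INTER_CUBIC)[:,:,::-1]);print(f,k)
```

```text
253 [277.2 303.7] [276.9 271.9]
255 [276.5 299.3] [276.4 268.1]
256.5 [276.  295.9] [275.9 265.3]
258 [275.4 292.6] [275.5 262.4]
-3 tip [276.5 235.1] top [276.6 302.8] s tip [281.  234.8] s top [267.2 214.5]
-1.5 tip [276.5 232.8] top [276.6 299.4] s tip [280.6 234.4] s top [266.9 214.1]
0 tip [276.5 230.5] top [276.6 296. ] s tip [280.2 234. ] s top [266.5 213.7]
1.5 tip [276.5 228.2] top [276.6 292.6] s tip [279.9 233.5] s top [266.1 213.3]
w13 4
w12 5
```

View pics/w13c.png

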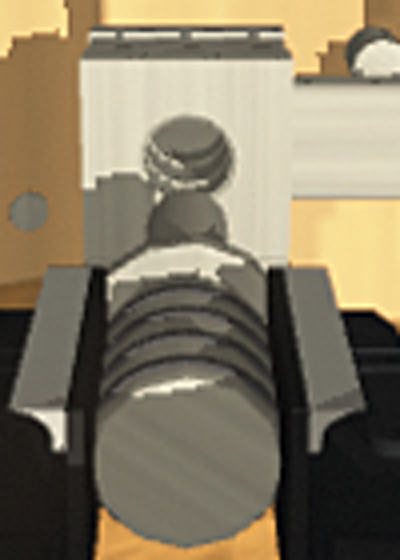

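View pics/w12c.png

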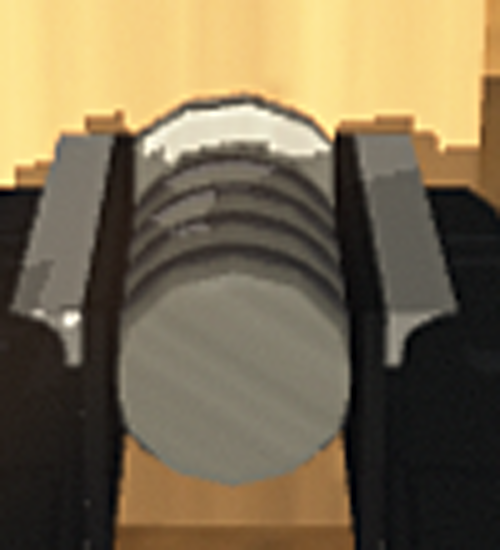

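Run:
```python
from pl import *
p,R0,o=cur()
for z in (52.4,75.7): 
  for d in ([0,0],[1,0],[0,1]): print(z,d,proj('w13',p+R0.apply([d[0],d[1],z])))
```

```text
52.4 [0, 0] [276.5 230.5]
52.4 [1, 0] [276.5 229. ]
52.4 [0, 1] [278.1 230.5]
75.7 [0, 0] [276.4 219.3]
75.7 [1, 0] [276.4 217.9]
75.7 [0, 1] [277.9 219.3]
```

apply_moves(series=[[1, [0.4, 0.2, 8], [0, 0, 0]], [1, [0, 0, 8], [0, 0, 0]], [1, [0, 0, 5], [0, 0, 0]], [1, [0, 0, 0], [0, 0, 0]], [1, [0, 0, 0], [0, 0, 0]]])

```text
clock: 23.2
eef_pos: [504.1, -98.1, 159.8]
tool_rot: [0.157, 0.714, 0.666, 0.147]
wrist_force: [-0.5, -0.9, -1.1]
gripper_width: 18.4
```

```bash
python3 st.py
python3 - <<'E'
from pl import *
snap('wrist','w14');snap('scene','s14')
p,R0,o=cur(); z=r.inv().apply(p-t)[2]-64
print(z,proj('w14',p+R0.apply([0,0,z])),proj('w14',p+R0.apply([0,0,52.4])))
for f,(x,y,w,h) in {'w14':(230,180,100,140),'s14':(250,190,70,70)}.items():
    c=load(f)[0][y:y+h,x:x+w]; k=min(800//w,600//h); cv2.imwrite('pics/%sc.png'%f,cv2.resize(c,None,fx=k,fy=k,interpolation=cv2.INTER_CUBIC)[:,:,::-1]);print(f,k)
E
```

```text
t 23.2 pos [504.1 -98.1 159.8] y yaw -4.066068825565652 F [-0.5 -0.9 -1.1] w 18.411907467505134 j [-0.4  0.2  2.1  0.3  0.5 -0.7]
deck [-79.4 -54.1 118.8] rot [-0.1 -0.  -0.2] Fd [-0.9 -0.9 -0.8]
55.0440989065591 [276.3 229.2] [276.3 230.6]
w14 4
s14 8
```

View pics/w14c.png

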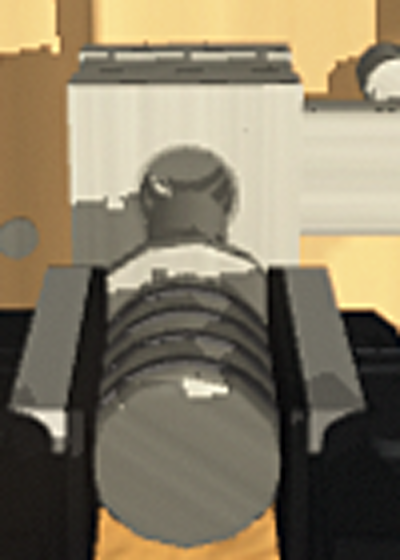

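View pics/s14c.png

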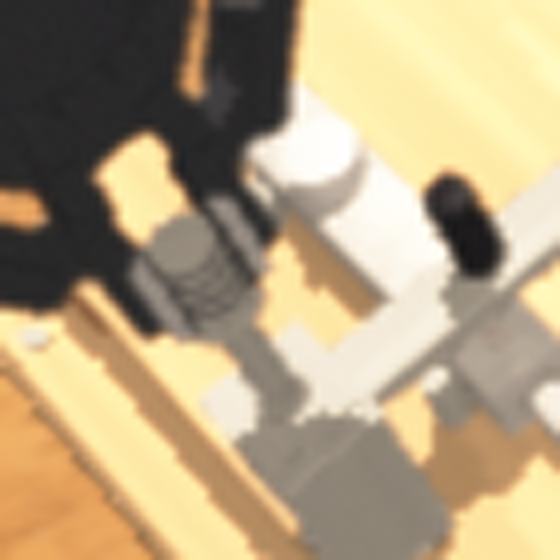

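apply_moves(series=[[1, [1, 0.5, 2], [0, 0, 0]], [1, [0, 0, 5], [0, 0, 0]], [1, [0, 0, 4], [0, 0, 0]], [1, [0, 0, 0], [0, 0, 0]], [1, [0, 0, 0], [0, 0, 0]]])

```text
clock: 23.92
eef_pos: [509.3, -97.3, 149.9]
tool_rot: [0.157, 0.714, 0.666, 0.147]
wrist_force: [-0.9, 0.3, -0.8]
gripper_width: 18.4
```

```bash
python3 st.py
```

```text
t 23.925 pos [509.3 -97.3 149.9] y yaw -4.060484084678128 F [-0.9  0.3 -0.8] w 18.429027713345494 j [-0.4  0.2  2.1  0.4  0.4 -0.7]
deck [-79.  -53.  107.8] rot [-0.1 -0.  -0.2] Fd [-1.2  0.3 -0.4]
```

apply_moves(series=[[1, [0, 0, 3], [0, 0, 0]], [1, [0, 0, 3], [0, 0, 0]], [1, [0, 0, 3], [0, 0, 0]], [1, [0, 0, 3], [0, 0, 0]], [1, [0, 0, 0], [0, 0, 0]]])

```text
clock: 24.55
eef_pos: [514.3, -97.6, 138.9]
tool_rot: [0.157, 0.714, 0.666, 0.147]
wrist_force: [0.8, -0.3, -0.8]
gripper_width: 18.5
```

```bash
python3 st.py
```

```text
t 24.55 pos [514.3 -97.6 138.9] y yaw -4.065443885710626 F [ 0.8 -0.3 -0.8] w 18.519459588775554 j [-0.4  0.2  2.1  0.4  0.4 -0.7]
deck [-79.1 -53.   95.6] rot [-0.1 -0.  -0.2] Fd [ 0.4 -0.2 -1.1]
```

apply_moves(series=[[1, [0, 0, 4], [0, 0, 0]], [1, [0, 0, 4], [0, 0, 0]], [1, [0, 0, 4], [0, 0, 0]], [1, [0, 0, 4], [0, 0, 0]], [1, [0, 0, 4], [0, 0, 0]], [1, [0, 0, 0], [0, 0, 0]]])

```text
clock: 25.3
eef_pos: [522.7, -98.2, 120.7]
tool_rot: [0.157, 0.714, 0.666, 0.147]
wrist_force: [0.4, 0.2, -0.9]
gripper_width: 18.3
```

```bash
python3 st.py
```

```text
t 25.3 pos [522.7 -98.2 120.7] y yaw -4.061911990237942 F [ 0.4  0.2 -0.9] w 18.3216993760772 j [-0.4  0.3  2.1  0.4  0.4 -0.7]
deck [-79.1 -53.   75.6] rot [-0.1 -0.  -0.2] Fd [-0.   0.3 -1. ]
```

apply_moves(series=[[1, [0, 0, 2], [0, 0, 0]], [1, [0, 0, 1.5], [0, 0, 0]], [1, [0, 0, 1], [0, 0, 0]], [1, [0, 0, 1], [0, 0, 0]], [1, [0, 0, 0.7], [0, 0, 0]], [1, [0, 0, 0], [0, 0, 0]]])

```text
clock: 26.05
eef_pos: [524.7, -98.4, 117.0]
tool_rot: [0.158, 0.714, 0.666, 0.148]
wrist_force: [-17.3, -0.6, 27.8]
gripper_width: 18.4
```

```bash
python3 st.py
```

```text
t 26.05 pos [524.7 -98.4 117. ] y yaw -4.024063175532665 F [-17.3  -0.6  27.8] w 18.398004435340237 j [-0.4  0.3  2.1  0.4  0.3 -0.7]
deck [-78.8 -53.   71.4] rot [-0.   0.  -0.1] Fd [-3.8 -1.7 32.4]
```

apply_moves(series=[[1, [0, 0, -0.8], [0, 0, 0]], [1, [0, 0, 0], [0, 0, 0]], [0.5, [0, 0, 0], [0, 0, 0]], [0.2, [0, 0, 0], [0, 0, 0]], [0, [0, 0, 0], [0, 0, 0]], [-0.2, [0, 0, 0], [0, 0, 0]]])

```text
clock: 26.8
eef_pos: [525.1, -98.4, 116.0]
tool_rot: [0.157, 0.714, 0.666, 0.147]
wrist_force: [0.1, 0.1, -0.2]
gripper_width: 51.0
```

```bash
python3 st.py;python3 - <<'E'
from pl import *
for n in ['wrist','scene']: snap(n,n[0]+'15')
c=load('s15')[0][170:280,230:360]; cv2.imwrite('pics/s15c.png',cv2.resize(c,None,fx=5,fy=5,interpolation=cv2.INTER_CUBIC)[:,:,::-1])
E
```

```text
t 26.8 pos [525.1 -98.4 116. ] y yaw -4.059514416932154 F [ 0.1  0.1 -0.2] w 50.95189975423877 j [-0.4  0.3  2.1  0.4  0.3 -0.7]
deck [-78.9 -53.   70.4] rot [-0.1 -0.  -0.2] Fd [ 0.   0.1 -0.2]
```

View pics/w15.png

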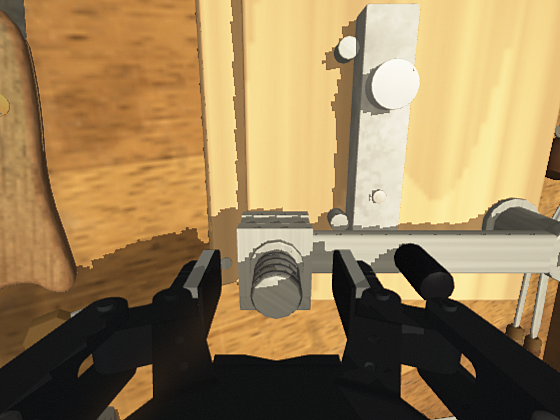

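View pics/s15c.png

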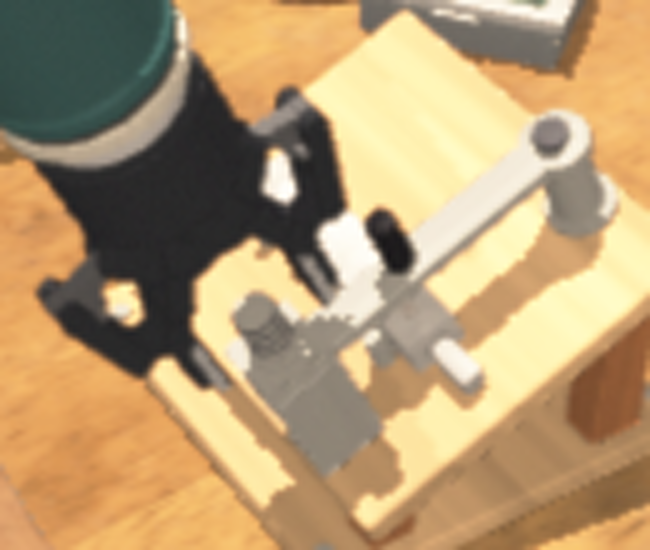

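apply_moves(series=[[-0.2, [0, 0, -15], [0, 0, 0]], [-0.2, [0, 0, -30], [0, 0, 0]], [-0.2, [0, 0, -40], [0, 0, 0]], [-0.2, [0, 0, -40], [0, 0, 0]], [-0.2, [0, 0, 0], [0, 0, 0]], [-0.2, [0, 0, 0], [0, 0, 0]]])

```text
clock: 27.65
eef_pos: [472.3, -94.9, 229.8]
tool_rot: [0.158, 0.714, 0.666, 0.147]
wrist_force: [0.2, -0.0, -0.1]
gripper_width: 51.0
```

```bash
python3 st.py;python3 - <<'E'
from pl import *
for n in ['wrist','scene','top']: snap(n,n[0]+'16')
for f in ('w16','s16','t16'): print(f,'pin top exp',proj(f,dk(-78,-55,96)),'collar',proj(f,dk(-78,-55,66)))
c=load('s16')[0][170:280,230:360]; cv2.imwrite('pics/s16c.png',cv2.resize(c,None,fx=5,fy=5,interpolation=cv2.INTER_CUBIC)[:,:,::-1])
E
```

```text
t 27.65 pos [472.3 -94.9 229.8] y yaw -4.063925066981235 F [ 0.2 -0.  -0.1] w 50.98689383477446 j [-0.5 -0.   2.1  0.3  0.7 -0.6]
deck [-78.8 -53.1 195.9] rot [-0.1  0.  -0.2] Fd [ 0.2 -0.  -0.2]
w16 pin top exp [277.2 212.1] collar [277.2 202.2]
s16 pin top exp [279.7 231.9] collar [284.6 239.1]
t16 pin top exp [318.6 242.5] collar [318.  237.4]
```

View pics/w16.png

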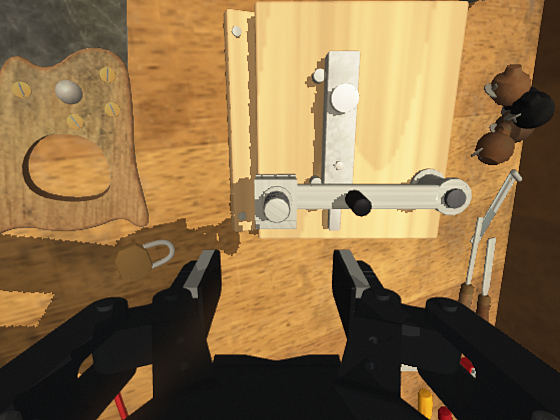

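View pics/s16c.png

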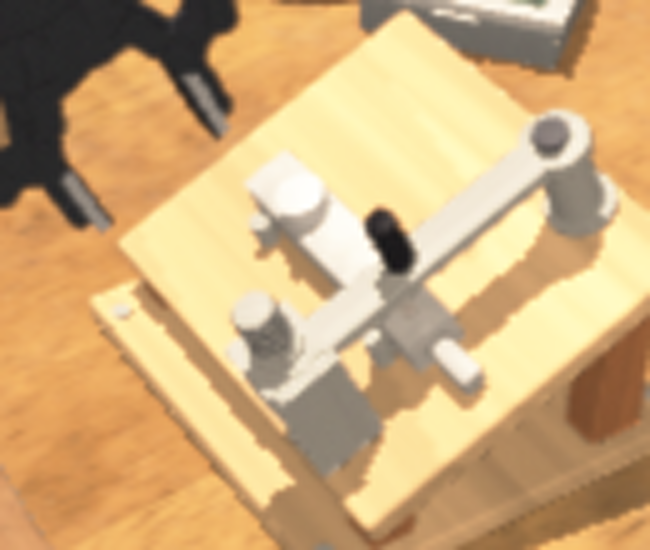

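Run:
```python
from pl import *
a=load('w16')[0][150:250,230:380]; b=load('t16')[0][200:260,280:350]
a=cv2.resize(a,(720,480),interpolation=cv2.INTER_CUBIC); cv2.imwrite('pics/w16c.png',a[:,:,::-1])
cv2.imwrite('pics/t16c.png',cv2.resize(b,None,fx=9,fy=9,interpolation=cv2.INTER_CUBIC)[:,:,::-1])
```

```text
(no output)
```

View pics/w16c.png

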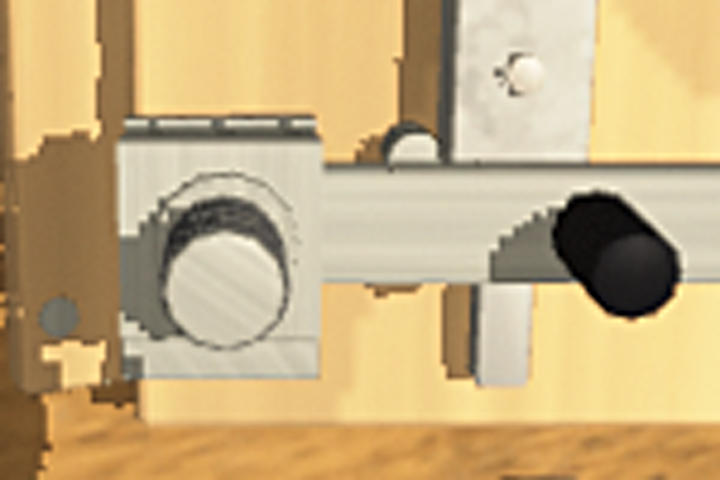

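View pics/t16c.png

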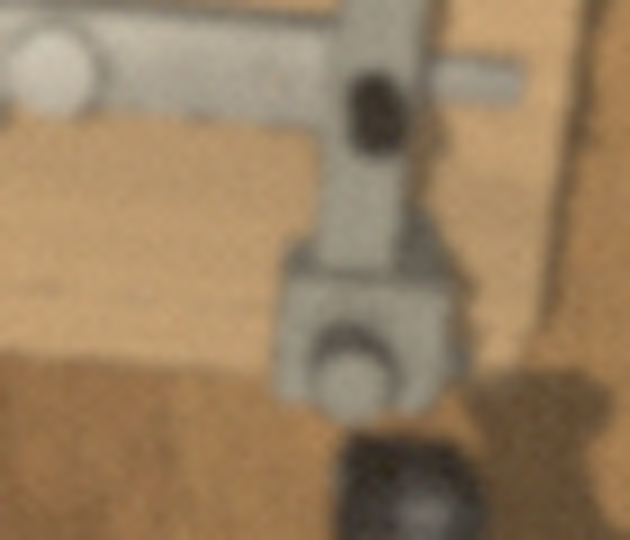

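```bash
python3 -c "
from plant import robot
print(robot.finish_job())"
```

```text
the job is handed in; nothing more can be done
None
```

The job is done and handed in at about 28 s of the 72 s allowed; it reported no verdict.

**What I did**
- **Lock:** I laid it flat on the deck with the knob out and the bolt to the right. I then nudged it down-slope until it touched the pegs.
- **Bar:** I swung it by its grip until the eye stopped against the fork's web. There was about 10 N against it and the angle read about 0.002 rad.
- **Slim pin:** I pushed it through fork and eye until the collar stopped it, with about 32 N along the pin, then let go and backed off about 125 mm. The gripper now touches nothing.

**Last checks**
- **Pin:** In the top view the knob is within 0.1 px of where a seated pin should be. In the wrist view the collar lies flush on the fork.
- **Bar:** It is parallel to the slope, and the seated pin keeps it within about 0.02 rad of home.
- **Lock:** It rests along both pegs.
- **Left alone:** I never worked near the stout pin, padlock or nut. My last look at the stout pin was just after taking the slim pin. The padlock showed in the final view. I did not look at the nut again after picking up the lock.

**What disagreed**
- **Wrist camera:** It read about 2 to 3 mm to the left of the fixed cameras, so I aligned the pin to the hole by that camera alone.
- **Scene camera:** It put the pin's knob about 1.5 px (roughly 3 mm) from where I expected. This is probably how precisely I can read that picture, but I did not confirm it.
- **Deck position:** Contacts with the pegs and the bar suggest the deck is 1 to 2 mm lower down the slope than I estimated.

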